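# Rinse basket to covered pan on the surface plate

## Robot

A 6-joint arm with a two-finger parallel gripper is mounted at the origin on a cart in front of the work surface, level with it; the furniture and walls round the work are solid. World frame = base frame: x ahead of the robot, y to its left, z up, the work surface at z = 0. Lengths are in m, angles in rad, forces in N, time in s.
With the tool pointing down it reaches from about 0.375 to 0.9 m from the base axis. Payload 3.1 kg.
Tool frame: the origin (TCP) lies on the centre line of the jaws, within the pads' length; the fingertips stand 8 mm ahead of it and the grasp point (between the pads) lies 11 mm behind it; z points along the fingers, y is the line along which they close (so a half turn about z gives the same grasp; the last joint's range is limited). The gripper opens to 85 mm and grips with 20 to 120 N. Pads are 22 mm wide; open, the fingers measure 114 mm over their backs; the gripper's body (76 mm by 85 mm) begins 54 mm behind the grasp point. The pads swing forward as they close: fully open they stand 13 mm farther back than shut.
Start: joints at [1.171, 0.527, 1.433, -0, 1.181, -0.178], TCP at [0.137, 0.61, 0.239] pointing down, gripper open.
Joint ranges: [-3.08, 3.08], [-0.75, 2.2], [0.22, 2.44], [-1.43, 4.57], [0, 2.65], [-2.85, 2.85]. Speed limits (rad/s): [2.79, 2.79, 3.14, 3.14, 3.14, 3.14].

## Interface

Orientations are given as a unit quaternion [x, y, z, w].
In Python, from station import * gives the robot as it stands.
- The arm moves only by the tool play_rows, never from a script. Its argument "rows" is a list of rows, each a list of 3 entries, a list of its own where there are three numbers: the turn, a rotation vector about the tool's x, y, z in degrees, then the shift along the tool's x, y, z in mm, then the closure, from 0 (fully open) to 1 (shut). In form: [[[ax, ay, az], [dx, dy, dz], jaw], ...]. A call has 1 to 12 rows; each row shifts and turns the commanded pose from where the row before left it, along the tool's axes as they then stand; what a row does not reach is not made up. A row lasts 1/12 s, in which the tool goes at most 41.7 mm and 7.16 degrees, less where a joint would pass 70% of its speed; a pose out of reach is approached as far as the arm can. A call with a gripper value outside its range is refused whole. The fingers move at their own pace and stop on an object; "grip_force" is the grip in N (left out, the last holds). Time passes only in rows, so rows that do not move let the fingers close. It gives the time, the measured TCP pose, the force, the opening and the grip force at its end, in the units of the state.
- sense(): the state, without advancing time (a new reading comes with each control period).
- snapshot(name): name is "scene" or "top"; returns (picture, depth): 420x560x3 uint8, red, green, blue; 420x560 float32, m along the optical axis (not along the pixel's ray), 0 where there is no reading.
- get_calibration(name): a dict with "vfov" (degrees; the focal length in pixels is half the picture's height over the tangent of half this angle, whatever the lens; pixels are square), "cx", "cy" (the principal point, pixels), "xyz" and "attitude" of the camera in the world. Camera axes: x right, y down, z forward; pixel columns grow to the right and rows downward; lengths in m; the calibration is good to about 2 mm. A picture is of the moment at which its call begins. get_calibration takes no time and is no camera call.
- sign_off(): hands the job in; it is judged then, once.
The state is a dict: "t": time; "q": joint angles; "qd": joint speeds; "tau": joint torques, N m; "tcp_pos": TCP position; "tool_rot": TCP orientation; "force": force on the tool from outside, world axes, zero at the start; "ft_torque": the same for the moment, N m; "finger_gap": opening from 0.0 (shut) to 1.0 (fully open); "gripper_force": force on a finger pad.
Only numpy, scipy, OpenCV 4.12 (cv2) and the standard library are available. Lean on these libraries where they do the work, as an engineer would, in place of code of your own. Each camera call takes 0.05 s, during which the arm holds its last target. There are 200 camera calls.

## Task

Clear the setting rings off the granite surface plate onto their felt rest board, then wipe every aluminium chip off the granite into the gutter along its front edge with the wooden wiper block; then put the block down on the bench beside the plate and stand the round pan on the clean granite. Carry the mesh rinse basket over the pan and tilt it so that all its steel gauge balls roll out through the spout into the pan, keeping the spout low so that they do not drop hard, and stand the empty basket back upright on its drip mat. Last, set the orange dust cover mouth-down on the pan, rim squarely on rim, and leave the tape measure and the V-block where they are.

Things in the scene. Friction and masses are not known exactly. Their poses are not given: they have to be found in the camera images.
- plate: Fixed black granite surface plate, yaw up to 0.2 rad either way. Origin on the bench under the middle of the granite, z up. Granite top 180 mm along plate x, 200 mm along plate y, 48 mm above the bench. An aluminium chip gutter runs along its -x edge, towards the robot
- gutter (a point): Middle of the gutter's floor, 8 mm above the bench; axes those of the plate. The gutter is an open trough right against the granite: inside 56 mm wide (plate x from -90 to -146 mm), 198 mm long (plate y), its outer walls 42 mm above the bench, 6 mm lower than the granite top
- chip1: Chip: a loose curl of turned aluminium, 20 x 12 x 10 mm high, 12 g, lying on the granite at the start. Origin in the middle of its underside. 2 to 4 chips are present
- chip2: Chip: a loose curl of turned aluminium, 20 x 12 x 10 mm high, 12 g, lying on the granite at the start. Origin in the middle of its underside. 2 to 4 chips are present
- chip3: Chip: a loose curl of turned aluminium, 20 x 12 x 10 mm high, 12 g, lying on the granite at the start. Origin in the middle of its underside. 2 to 4 chips are present
- chip4: Chip: a loose curl of turned aluminium, 20 x 12 x 10 mm high, 12 g, lying on the granite at the start. Origin in the middle of its underside. 2 to 4 chips are present
- scraper: Loose hand wiper block standing on the bench: black rubber sole and beech base, together 40 mm (x) by 90 mm (y) by 24 mm high, on top a grip ridge 24 mm (x) by 66 mm (y) from 24 to 60 mm above the sole's underside. Its long wiping edges run along y. 150 g. Origin in the middle of the sole's underside, z up through the ridge
- pan: Loose round aluminium pan with green floor, open upwards, on the bench at the start: 124 mm outside diameter, 40 mm high, upright wall 8 mm thick (108 mm inside) with a flat rim, floor 6 mm thick, 240 to 390 g. Origin in the middle of the underside, z up. It can be pinched across the wall, one finger inside
- cover: Loose round orange dust cover standing mouth-down: an upturned bowl with the pan's flat rim (124 mm outside, 8 mm wide), 34 mm high, with a black knob 37 mm across from 40 to 66 mm above the rim. No locating lip: it just sits rim on rim. 130 to 210 g. Origin in the middle of the rim plane (at the bottom), z up through the knob
- basket: Loose round wire-mesh rinse basket, open upwards, holding the balls, on the drip mat at the start. 104 mm inside, wall 46 mm high, floor 3 mm thick, 200 to 330 g empty. Spout on its -x side. Balls stay in until it is tilted, spout down, by more than about 30 degrees; 50 degrees rolls them all out. Origin in the middle of the underside, z up
- basket_lip (a point): Middle of the pouring edge of the basket's spout, a notch in the rim 48 mm wide with a chute between side cheeks that rises 28 degrees from the floor (from 42 mm off the axis) to this lip, 73 mm from the axis towards basket -x and 19 mm above the underside. Axes those of the basket
- basket_grip (a point): Centre of the blue grip block on the fixed bail over the basket's mouth: 16 mm (x) by 56 mm (y) by 26 mm high, centred on the axis 108 mm above the underside. Axes those of the basket
- drip_mat: Fixed black ribbed rubber mat, 160 x 160 x 5 mm thick, on which the basket stands. Origin in the middle of its underside
- ball1: Polished steel gauge ball, 18 mm diameter, 24 g, in the basket at the start. Origin at its centre. 3 to 6 balls are present
- ball2: Polished steel gauge ball, 18 mm diameter, 24 g, in the basket at the start. Origin at its centre. 3 to 6 balls are present
- ball3: Polished steel gauge ball, 18 mm diameter, 24 g, in the basket at the start. Origin at its centre. 3 to 6 balls are present
- ball4: Polished steel gauge ball, 18 mm diameter, 24 g, in the basket at the start. Origin at its centre. 3 to 6 balls are present
- ball5: Polished steel gauge ball, 18 mm diameter, 24 g, in the basket at the start. Origin at its centre. 3 to 6 balls are present
- ball6: Polished steel gauge ball, 18 mm diameter, 24 g, in the basket at the start. Origin at its centre. 3 to 6 balls are present
- tape_measure: Yellow tape measure, 35 x 85 x 64 mm, loose bystander; origin in the middle of the underside
- ring1: Loose black steel setting ring with a bright top, 58 mm across, 20 mm high, 172 g, lying flat on the granite at the start; origin in the middle of the underside, z up. 1 or 2 rings are present
- ring2: Loose bright steel setting ring, 49 mm across, 17 mm high, 79 g, lying flat on the granite at the start; origin in the middle of the underside, z up. 1 or 2 rings are present
- ring_board: Fixed rest board for the setting rings, wood with green felt, 110 mm (x) by 156 mm (y), flat top 8 mm above the bench. Origin in the middle of its underside, z up
- v_block: Ground steel V-block, 49 x 52 x 34 mm, loose bystander; origin in the middle of the underside. Tall fixed cartons stand to the right behind it, from about x = 0.67 m and y = -0.28 m onwards

How it is judged:
On the way, in this order (a step that is already met when the one before it is completed fails the run):
1. the setting rings lie flat on the rest board (x of ring1 in the frame of ring_board between -0.055 and 0.055 m and y of ring1 in the frame of ring_board between -0.078 and 0.078 m and z of ring1 in the frame of ring_board between 0.004 and 0.012 m and angle between each of ring1, ring2's own z axis and vertical below 0.1 rad and x of ring2 in the frame of ring_board between -0.055 and 0.055 m and y of ring2 in the frame of ring_board between -0.078 and 0.078 m and z of ring2 in the frame of ring_board between 0.004 and 0.012 m), for 0.2 s.
2. the gripped wiper block is set to the granite (z of scraper in the frame of plate between 0.04 and 0.056 m and x of scraper in the frame of plate between -0.1 and 0.1 m and y of scraper in the frame of plate between -0.11 and 0.11 m and contact force between the fingers and scraper above 1 N), for 0.1 s.
3. every chip lies in the gutter (x of chip1 in the frame of plate between -0.15 and -0.088 m and x of chip2 in the frame of plate between -0.15 and -0.088 m and x of chip3 in the frame of plate between -0.15 and -0.088 m and x of chip4 in the frame of plate between -0.15 and -0.088 m and z of each of chip1, chip2, chip3, chip4 in the frame of plate below 0.032 m and y of chip1 in the frame of plate between -0.102 and 0.102 m and y of chip2 in the frame of plate between -0.102 and 0.102 m and y of chip3 in the frame of plate between -0.102 and 0.102 m and y of chip4 in the frame of plate between -0.102 and 0.102 m), for 0.2 s.
4. the empty pan stands flat on the granite, let go (x of pan in the frame of plate between -0.034 and 0.034 m and y of pan in the frame of plate between -0.044 and 0.044 m and z of pan in the frame of plate between 0.043 and 0.053 m and angle between pan's own z axis and vertical below 0.06 rad and contact force between the fingers and pan below 0.1 N and linear speed of pan below 0.03 m/s), for 0.2 s.
5. the basket is tilted with its spout over the pan (angle between basket's own z axis and vertical above 0.55 rad and horizontal distance between basket_lip and pan below 0.062 m), for 0.2 s.
6. all balls lie in the pan (horizontal distance between each of ball1, ball2, ball3, ball4, ball5, ball6 and pan below 0.056 m and z of ball1 in the frame of pan between 0.006 and 0.036 m and z of ball2 in the frame of pan between 0.006 and 0.036 m and z of ball3 in the frame of pan between 0.006 and 0.036 m and z of ball4 in the frame of pan between 0.006 and 0.036 m and z of ball5 in the frame of pan between 0.006 and 0.036 m and z of ball6 in the frame of pan between 0.006 and 0.036 m), for 0.2 s.
At the end, for the whole second after the job is handed in: Rings flat on their board; chips in the gutter; pan flat on the granite, all balls in it; cover mouth-down on it rim on rim, within 7 mm of centre and 0.06 rad of level; wiper block on the bench, off plate and gutter; basket upright on the mat within 45 mm of its middle; all at rest (all of step 1 and all of step 3 and all of step 6 and x of pan in the frame of plate between -0.034 and 0.034 m and y of pan in the frame of plate between -0.044 and 0.044 m and z of pan in the frame of plate between 0.043 and 0.053 m and angle between pan's own z axis and vertical below 0.06 rad and horizontal distance between cover and pan below 0.007 m and z of cover in the frame of pan between 0.036 and 0.044 m and angle between the z axis of cover and the z axis of pan, either way round below 0.06 rad and angle between each of cover, basket's own z axis and vertical below 0.1 rad and height (world z) of scraper below 0.035 m and (x of scraper in the frame of plate below -0.15 m or x of scraper in the frame of plate above 0.1 m or y of scraper in the frame of plate below -0.1 m or y of scraper in the frame of plate above 0.1 m) and horizontal distance between basket and drip_mat below 0.045 m and height (world z) of basket below 0.013 m and linear speed of each of pan, cover, basket, scraper below 0.03 m/s); the robot touches nothing.
It fails at once if a ball is dropped or thrown hard (faster than 1.7 m/s) (linear speed of any of ball1, ball2, ball3, ball4, ball5, ball6 above 1.7 m/s).
It fails at once if the tape measure or the V-block is shifted more than 30 mm (distance of any of tape_measure, v_block from where it was at the start of the episode above 0.03 m).
Of chip1, chip2, chip3, chip4 only 2 to 4 are there at a start; the rules pass over those that are not, and their reading is None.
Of ring1, ring2 only 1 to 2 are there at a start; the rules pass over those that are not, and their reading is None.
Of ball1, ball2, ball3, ball4, ball5, ball6 only 3 to 6 are there at a start; the rules pass over those that are not, and their reading is None.
At some moment in a run one of scraper, cover may be knocked a few centimetres aside while the robot is not near it.
It also fails if it takes over 200 s, if anything falls off the work surface, if the arm or the gripper's body presses on something with over 40 N, if the wrist force passes 120 N, or if a joint passes its speed limit or range.

## Working session

There is one attempt and no reset: what is moved stays moved. The work goes in short steps, Python scripts to look and compute and a tool call to move; the robot and the scene stay as the last step left them, time stands still between calls to the robot, and variables do not carry over. Pictures are saved under pics/ and viewed, at most 14 in all, crops included, and the job is handed in when it is done.

Besides the shell and the picture viewer there is one more tool, called after "Emit:" by a JSON object that holds its "op" and its "data". play_rows: Moves the arm, as the interface text tells. Its arguments: {"type":"object","properties":{"rows":{"type":"array","items":{"type":"array"}},"grip_force":{"type":"number"}},"required":["rows"]}

```bash
mkdir -p pics; ls
python3 - <<'E'
from station import *
import cv2,numpy as np
s=sense(); print({k:s[k] for k in s})
for n in("scene","top"):
    p,d=snapshot(n); print(get_calibration(n)); np.savez(f"pics/{n}0.npz",p=p,d=d); cv2.imwrite(f"pics/{n}0.png",p[...,::-1])
    print((d>0).mean())
E
```

```text
pics
{'t': 0.0, 'q': array([ 1.17052340e+00,  5.28456458e-01,  1.43389338e+00, -8.67001588e-06,
        1.18139597e+00, -1.78483645e-01]), 'qd': array([-0.00053974,  0.00069469,  0.00037157, -0.00102037, -0.00095263,
       -0.00066406]), 'tau': array([ 8.37214830e-04, -4.42352629e+01, -1.78027761e+01, -1.38029727e-04,
        8.31971382e-03,  1.05329795e-05]), 'tcp_pos': array([0.13717374, 0.60905038, 0.2383424 ]), 'tool_rot': array([ 1.10665786e-01,  9.93857095e-01, -1.03296127e-03, -3.03366978e-04]), 'force': array([ 0.17240385,  0.06186056, -0.21770787]), 'ft_torque': array([ 0.02209248, -0.01857558,  0.02565859]), 'gripper_force': 0.0, 'finger_gap': 0.9999908212729771}
{'vfov': 51.15011704370188, 'cx': 280.98033141337413, 'cy': 214.2726079934856, 'xyz': array([-0.50697238, -0.67562511,  0.72859239]), 'attitude': array([ 0.73894168, -0.41959987,  0.26087915, -0.45808647])}
0.9958588435374149
{'vfov': 45.08347437793009, 'cx': 275.4565293168793, 'cy': 212.15905017069613, 'xyz': array([ 0.43615105, -0.05353048,  1.44317433]), 'attitude': array([ 0.71460831, -0.69816347,  0.03525224, -0.02569073])}
0.99578231292517
```

View pics/top0.png

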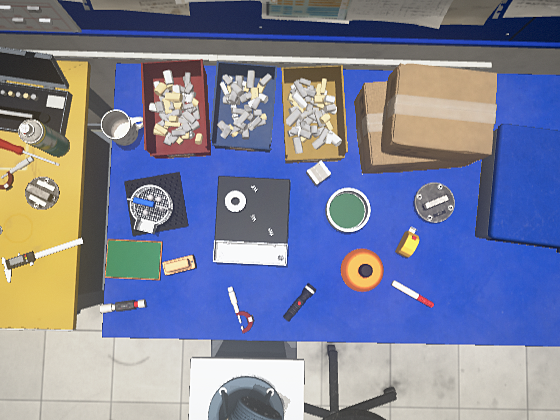

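View pics/scene0.png

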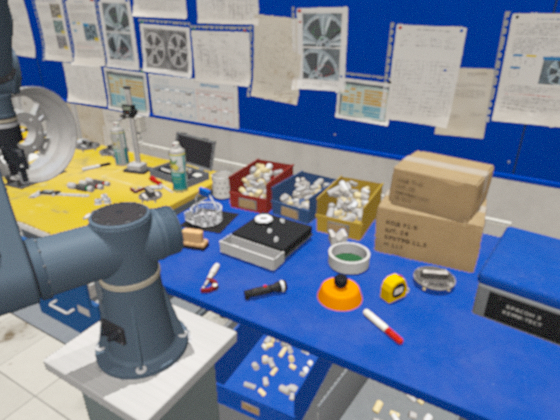

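The top view shows the plate at about (252,210), with ring1 at (235,201) and chips at (254,188), (253,217) and (270,232). The scraper is at (180,265), the felt board at (133,260) and the basket at (150,203) with its spout pointing down in the picture. The pan is at (348,210), the cover at (361,270), the tape at (408,241) and the V-block probably at (318,172). The scene view shows the same layout.

```bash
cat > h.py <<'E'
from station import *
import cv2,numpy as np
from scipy.spatial.transform import Rotation as R
def cam(n):
    c=get_calibration(n); f=210/np.tan(np.radians(c['vfov']/2))
    return f,c['cx'],c['cy'],np.array(c['xyz']),R.from_quat(c['attitude']).as_matrix()
def rays(n,uv):
    f,cx,cy,o,M=cam(n); uv=np.atleast_2d(uv).astype(float)
    return o,np.c_[(uv[:,0]-cx)/f,(uv[:,1]-cy)/f,np.ones(len(uv))]@M.T
def onz(n,uv,z):
    o,d=rays(n,uv); return o+d*((z-o[2])/d[:,2])[:,None]
def proj(n,P):
    f,cx,cy,o,M=cam(n); p=(np.atleast_2d(P)-o)@M; return np.c_[p[:,0]/p[:,2]*f+cx,p[:,1]/p[:,2]*f+cy]
def cloud(n,d):
    v,u=np.mgrid[:420,:560]; o,r=rays(n,np.c_[u.ravel(),v.ravel()])
    return (o+r*d.ravel()[:,None]).reshape(420,560,3)
def snap(n,name):
    p,d=snapshot(n); np.savez(f"pics/{name}.npz",p=p,d=d); cv2.imwrite(f"pics/{name}.png",p[...,::-1]); return p,d
def two(uv1,uv2):  # top, scene -> 3d point, gap
    o1,d1=rays('top',uv1);o2,d2=rays('scene',uv2);d1=d1[0];d2=d2[0]
    s=np.linalg.lstsq(np.c_[d1,-d2],o2-o1,rcond=None)[0]
    a=o1+s[0]*d1;b=o2+s[1]*d2; return (a+b)/2,np.linalg.norm(a-b)
def blobs(mask,amin=15):
    n,l,st,c=cv2.connectedComponentsWithStats(mask.astype(np.uint8)); return [(st[i,4],c[i],l==i) for i in range(1,n) if st[i,4]>=amin]
E
python3 - <<'E'
from h import *
np.set_printoptions(precision=4,suppress=True)
for n in("top","scene"):
    z=np.load(f"pics/{n}0.npz");p,d=z['p'],z['d'];W=cloud(n,d)
    hsv=cv2.cvtColor(p,cv2.COLOR_RGB2HSV)
    if n=="top":
        for u,v in [(400,320),(200,310),(225,230),(240,220),(133,260),(180,265),(348,210),(235,190),(365,270),(252,252),(172,185)]: print((u,v),W[v,u],p[v,u],hsv[v,u])
    H,S,V=hsv[...,0].astype(int),hsv[...,1],hsv[...,2]
    X,Y=W[...,0],W[...,1]; Z=W[...,2]
    roi=(X>.25)&(X<.85)&(Y>-.65)&(Y<.6)&(Z>-.03)&(Z<.2)
    m={'orange':(H>4)&(H<14)&(S>190)&(V>120),'green':(H>60)&(H<90)&(S>60),'black':(V<90),'bluegrip':(H>98)&(H<115)&(S>120)&(Z>.06),'yellow':(H>20)&(H<30)&(S>150)}
    for k in m:
        for a,c,b in blobs(m[k]&roi,20):
            print(n,k,a,c,'Wmed',np.median(W[b],0),'Zrange',np.percentile(Z[b],[5,95]))
    if n=='top':
        for k in ['black','green']:
            for a,c,b in blobs(m[k]&roi,300):
                r=cv2.minAreaRect(np.argwhere(b)[:,::-1].astype(np.float32)); print(k,a,r)
    # non-blue raised
E
python3 - <<'E'
import cv2
a=cv2.imread('pics/top0.png')[155:300,95:390]
cv2.imwrite('pics/c0.png',cv2.resize(a,None,fx=2.7,fy=2.7,interpolation=cv2.INTER_CUBIC))
E
```

```text
(400, 320) [ 0.2646 -0.429   0.0037] [ 77 105 209] [114 161 209]
(200, 310) [0.2806 0.1335 0.0045] [ 81 108 215] [114 159 215]
(225, 230) [0.5041 0.0665 0.0518] [ 97 100 107] [111  24 107]
(240, 220) [0.5325 0.026  0.0536] [ 98 102 108] [108  24 108]
(133, 260) [0.4158 0.3264 0.0066] [ 87 150 111] [ 71 107 150]
(180, 265) [0.4059 0.1846 0.0605] [248 234 183] [ 24  67 248]
(348, 210) [ 0.5713 -0.278   0.0107] [106 148 123] [ 72  72 148]
(235, 190) [0.6157 0.0424 0.0505] [161 163 170] [113  14 170]
(365, 270) [ 0.4037 -0.3176  0.0641] [84 77 93] [133  44  93]
(252, 252) [ 0.4458 -0.0079  0.0104] [249 250 251] [105   2 251]
(172, 185) [0.6314 0.2257 0.0058] [75 74 86] [123  36  86]
top green 922 [346.538 210.205] Wmed [ 0.5711 -0.2748  0.0071] Zrange [0.002 0.012]
top green 1844 [133.0038 259.083 ] Wmed [0.4183 0.326  0.0079] Zrange [0.0029 0.013 ]
top black 395 [149.6304 128.9924] Wmed [0.7746 0.2808 0.0738] Zrange [0.0154 0.1128]
top black 57 [362.1404 110.5088] Wmed [ 0.8307 -0.2965  0.1183] Zrange [0.0883 0.1419]
top black 182 [206.4231 134.4505] Wmed [0.7659 0.1246 0.046 ] Zrange [
[... 3351 characters left out ...]
0.7661] Wmed [ 0.2953 -0.1395  0.0217] Zrange [0.011  0.0281]
scene bluegrip 127 [279.7008 189.0079] Wmed [0.7976 0.1069 0.0795] Zrange [0.062  0.0982]
scene bluegrip 66 [204.5    191.9545] Wmed [0.563  0.271  0.1198] Zrange [0.1073 0.1266]
scene bluegrip 35 [312.5429 200.9429] Wmed [ 0.7654 -0.0487  0.0798] Zrange [0.0626 0.0945]
scene bluegrip 226 [484.9602 268.1195] Wmed [ 0.5172 -0.6433  0.1324] Zrange [0.1119 0.1356]
scene yellow 526 [175.3289 197.6711] Wmed [ 0.6637  0.5177 -0.0003] Zrange [-0.0165  0.0034]
scene yellow 776 [344.1946 216.9124] Wmed [ 0.7322 -0.2176  0.0575] Zrange [0.0147 0.1134]
scene yellow 396 [391.6843 287.3813] Wmed [ 0.457  -0.4402  0.0453] Zrange [0.0079 0.063 ]
```

View pics/c0.png

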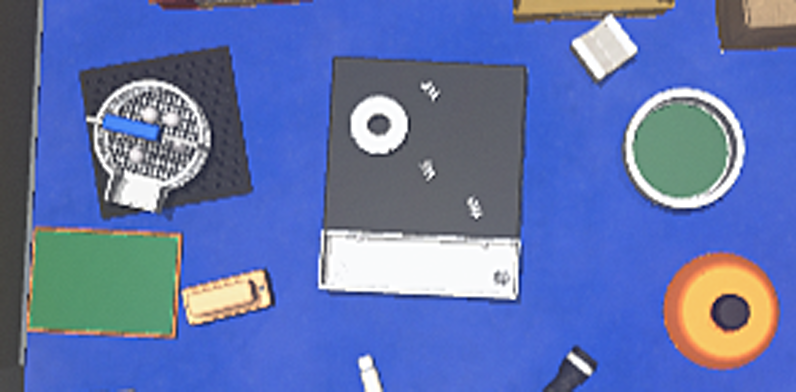

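The close crop shows one ring (ring1, crop 379,125) and three chips at crop (430,91), (427,170) and (474,207). The mesh basket has its spout at lower left (137,195), with three balls visible. Next I measure everything by mask and ray.

```bash
cat > meas.py <<'E'
from h import *
np.set_printoptions(precision=4,suppress=True)
def rect(uv,z,n='top'):
    P=onz(n,uv,z)[:,:2].astype(np.float32)*1000
    (c,s,a)=cv2.minAreaRect(P); return np.array(c).round(1),np.array(s).round(1),round(a,1)
def circ(uv,z,n='top'):
    P=onz(n,uv,z)[:,:2].astype(np.float32)*1000
    h=cv2.convexHull(P); e=cv2.fitEllipse(h) if len(h)>5 else None; return e
def hsvm(p):
    h=cv2.cvtColor(p,cv2.COLOR_RGB2HSV).astype(int); return h[...,0],h[...,1],h[...,2]
def box(u0,u1,v0,v1):
    m=np.zeros((420,560),bool); m[v0:v1,u0:u1]=1; return m
uvs=lambda m: np.argwhere(m)[:,::-1]
E
python3 - <<'E'
from meas import *
z=np.load("pics/top0.npz");p,d=z['p'],z['d'];H,S,V=hsvm(p)
big=lambda m:max(blobs(m,5),key=lambda t:t[0])
g=big((S<50)&(V<135)&(V>60)&box(205,295,172,250)); print('plate',g[0],rect(uvs(g[2]),.048))
br=(V>170)&(S<60)&box(216,289,180,238)
for a,c,b in blobs(br,3): print(' bright',a,c,onz('top',c,.058)[0])
r=big(br&box(222,250,186,216)); print('ring',circ(uvs(r[2]),.068))
gt=big((V>170)&(S<40)&box(205,295,238,270)); print('gutter',rect(uvs(gt[2]),.042))
s=big((H>8)&(H<30)&(S>40)&box(160,200,252,280)); print('scr all@24',s[0],rect(uvs(s[2]),.024))
b=big((H>98)&(H<115)&(S>100)&box(125,165,195,215)&(cloud('top',d)[...,2]>.09)); print('grip',b[0],rect(uvs(b[2]),.126))
w=box(320,375,182,235)&~((H>105)&(S>110)); w=big(w); print('pan',circ(uvs(w[2]),.04))
gr=big((H>60)&(H<90)&(S>50)&box(320,375,182,235)); print('panfloor',circ(uvs(gr[2]),.006))
o=big((H<28)&(S>120)&box(335,390,240,300)); print('cover base?',circ(uvs(o[2]),.01))
k=big((V<125)&box(345,380,255,285)); print('knob',circ(uvs(k[2]),.066))
f=big((H>60)&(H<90)&(S>60)&box(95,170,230,290)); print('board green',rect(uvs(f[2]),.008))
m=big((V<110)&box(118,195,168,240)); print('mat',rect(uvs(m[2]),.005))
# heights by two views
zz=np.load("pics/scene0.npz");ps=zz['p'];h,s_,v_=hsvm(ps)
kb=big((v_<90)&box(325,355,270,290)); print('knob 2view',k[1],kb[1],two(k[1],kb[1]))
gb=big((h>98)&(h<125)&(s_>120)&box(195,215,180,202)); print('grip 2view',two(b[1],gb[1]))
rb=big((v_>170)&(s_<60)&box(250,275,208,228)); print('ring 2view',r[1],rb[1],two(r[1],rb[1]))
pf=big((h>60)&(h<90)&(s_>60)&box(325,372,240,275)); pw=big((s_<70)&(v_>110)&box(325,372,240,275)); print('pan rim scene', uvs(pw[2]).min(0),uvs(pw[2]).max(0))
E
```

```text
plate 4122 (array([552. ,  -6.4]), array([198.6, 200.6]), 88.5)
 bright 16 [253.75  187.625] [ 0.6226 -0.0095  0.058 ]
 bright 298 [234.8557 200.8893] [0.5845 0.0414 0.058 ]
 bright 15 [253.3333 217.7333] [ 0.5393 -0.0106  0.058 ]
 bright 19 [270.1053 231.3684] [ 0.5029 -0.0575  0.058 ]
ring ((583.7279052734375, 40.79958724975586), (56.5578727722168, 57.89512634277344), 95.95571899414062)
gutter (array([444.2,  -3. ]), array([203.2,  61.2]), 88.5)
scr all@24 397 (array([406. , 195.3]), array([37.8, 86. ]), 15.4)
grip 124 (array([568.7, 273.9]), array([58.3, 14.9]), 78.3)
pan ((569.6608276367188, -272.4165954589844), (124.1884994506836, 128.26739501953125), 50.07926940917969)
panfloor ((570.7979125976562, -274.5751953125), (97.22338104248047, 98.89336395263672), 165.6510467529297)
cover base? ((403.3887634277344, -318.4744873046875), (117.49890899658203, 118.64009094238281), 3.5134146213531494)
knob ((403.46856689453125, -317.271484375), (34.4795036315918, 38.178531646728516), 173.99005126953125)
board green (array([418.7, 326. ]), array([146.7,  99.5]), 88.8)
mat (array([576.7, 268.9]), array([161.7, 159.7]), 11.5)
knob 2view [365.0201 270.0805] [340.3413 280.254 ] (array([ 0.4029, -0.3186,  0.0555]), np.float64(0.0015976119125970265))
grip 2view (array([0.5709, 0.2774, 0.1117]), np.float64(0.001789985051792332))
ring 2view [234.8557 200.8893] [263.2074 218.0519] (array([0.5831, 0.0411, 0.0683]), np.float64(0.0010102221643081403))
pan rim scene [328 240] [370 274]
```

Emit:
{"op": "play_rows", "data": {"rows": [[[0,0,-6.35],[0,0,0],0],[[0,0,-6.35],[0,0,0],0],[[0,0,0],[-22.3,-28.4,5],0],[[0,0,0],[-22.3,-28.4,5],0],[[0,0,0],[-22.3,-28.4,5],0],[[0,0,0],[-22.3,-28.4,5],0],[[0,0,0],[-22.3,-28.4,5],0],[[0,0,0],[-22.3,-28.4,5],0],[[0,0,0],[-22.3,-28.4,5],0],[[0,0,0],[-22.3,-28.4,5],0],[[0,0,0],[-22.3,-28.4,5],0],[[0,0,0],[-22.3,-28.4,5],0]]}}

```text
t: 1.1
tcp_pos: [0.361, 0.3241, 0.1889]
tool_rot: [-0.0, 1.0, -0.0, -0.0]
force: [-0.4, 0.3, 0.3]
finger_gap: 1.0
gripper_force: 0.0
```

Emit:
{"op": "play_rows", "data": {"rows": [[[0,0,0],[-22.3,-28.4,5],0],[[0,0,0],[-22.3,-28.4,5],0],[[0,0,0],[-22.3,-28.4,5],0],[[0,0,0],[-22.3,-28.4,5],0],[[0,0,0],[-22.3,-28.4,5],0],[[0,0,0],[-22.3,-28.4,5],0],[[0,0,0],[-22.3,-28.4,5],0],[[0,0,0],[-22.3,-28.4,5],0],[[0,0,0],[-22.3,-28.4,5],0],[[0,0,0],[-22.3,-28.4,5],0],[[0,0,0],[0,0,0],0],[[0,0,0],[0,0,0],0]]}}

```text
t: 2.1
tcp_pos: [0.5841, 0.0398, 0.1385]
tool_rot: [0.002, 1.0, 0.0, -0.0]
force: [-0.7, 0.2, 0.6]
finger_gap: 0.999
gripper_force: 0.0
```

Emit:
{"op": "play_rows", "data": {"rows": [[[0,0,0],[0,1,18],0],[[0,0,0],[0,0,18],0],[[0,0,0],[0,0,18],0],[[0,0,0],[0,0,16],0],[[0,0,0],[0,0,7],0],[[0,0,0],[0,0,5],0],[[0,0,0],[0,0,0],0],[[0,0,0],[0,0,0],0]], "grip_force": 50}}

```text
t: 2.77
tcp_pos: [0.5834, 0.0431, 0.0578]
tool_rot: [-0.0, 1.0, 0.0, 0.0]
force: [-0.5, 0.3, 0.3]
finger_gap: 1.0
gripper_force: 0.0
```

Emit:
{"op": "play_rows", "data": {"rows": [[[0,0,0],[0,0,0],1],[[0,0,0],[0,0,0],1],[[0,0,0],[0,0,0],1],[[0,0,0],[0,0,0],1],[[0,0,0],[0,0,0],1],[[0,0,0],[0,0,0],1],[[0,0,0],[0,0,0],1],[[0,0,0],[0,0,0],1]]}}

```text
t: 3.43
tcp_pos: [0.584, 0.0425, 0.0588]
tool_rot: [0.0, 1.0, -0.0, 0.001]
force: [-0.7, -0.2, 6.4]
finger_gap: 0.617
gripper_force: 51.8
```

Emit:
{"op": "play_rows", "data": {"rows": [[[0,0,0],[0,0,-10],1],[[0,0,0],[0,0,-20],1],[[0,0,0],[0,0,-20],1],[[0,0,0],[0,0,-20],1],[[0,0,0],[0,0,0],1],[[0,0,0],[0,0,0],1],[[0,0,0],[0,0,0],1]]}}

```text
t: 4.02
tcp_pos: [0.5827, 0.0427, 0.1269]
tool_rot: [0.0, 1.0, 0.0, -0.001]
force: [0.0, -0.6, -2.0]
finger_gap: 0.615
gripper_force: 53.1
```

Emit:
{"op": "play_rows", "data": {"rows": [[[0,0,0],[13.7,24,0],1],[[0,0,0],[13.7,24,0],1],[[0,0,0],[13.7,24,0],1],[[0,0,0],[13.7,24,0],1],[[0,0,0],[13.7,24,0],1],[[0,0,0],[13.7,24,0],1],[[0,0,0],[13.7,24,0],1],[[0,0,0],[13.7,24,0],1],[[0,0,0],[13.7,24,0],1],[[0,0,0],[13.7,24,0],1],[[0,0,0],[13.7,24,0],1],[[0,0,0],[13.7,24,0],1]]}}

```text
t: 5.02
tcp_pos: [0.4172, 0.3311, 0.1258]
tool_rot: [0.0, 1.0, -0.001, -0.002]
force: [0.4, -0.4, -1.9]
finger_gap: 0.619
gripper_force: 53.1
```

Emit:
{"op": "play_rows", "data": {"rows": [[[0,0,0],[0,0,0],1],[[0,0,0],[0,0,0],1],[[0,0,0],[0,0,20],1],[[0,0,0],[0,0,20],1],[[0,0,0],[0,0,20],1],[[0,0,0],[0,0,20],1],[[0,0,0],[0,0,15],1],[[0,0,0],[0,0,10],1],[[0,0,0],[0,0,0],1],[[0,0,0],[0,0,0],1]]}}

```text
t: 5.85
tcp_pos: [0.4192, 0.3299, 0.0218]
tool_rot: [0.001, 1.0, -0.0, -0.001]
force: [-0.9, 1.3, -2.6]
finger_gap: 0.613
gripper_force: 53.2
```

Emit:
{"op": "play_rows", "data": {"rows": [[[0,0,0],[0,0,2],1],[[0,0,0],[0,0,1],1],[[0,0,0],[0,0,0],1],[[0,0,0],[0,0,0],0],[[0,0,0],[0,0,0],0],[[0,0,0],[0,0,0],0],[[0,0,0],[0,0,0],0],[[0,0,0],[0,0,-20],0],[[0,0,0],[0,0,-30],0],[[0,0,0],[0,0,-30],0],[[0,0,0],[0,0,-30],0],[[0,0,0],[0,0,-20],0]]}}

```text
t: 6.85
tcp_pos: [0.4197, 0.3311, 0.152]
tool_rot: [-0.0, 1.0, 0.001, 0.002]
force: [1.6, 0.9, -0.1]
finger_gap: 1.0
gripper_force: 0.0
```

Emit:
{"op": "play_rows", "data": {"rows": [[[0,0,7],[0,0,0],0],[[0,0,7],[0,0,0],0],[[0,0,7],[0,0,0],0],[[0,0,7],[0,0,0],0],[[0,0,7],[0,0,0],0],[[0,0,7],[0,0,0],0],[[0,0,7],[0,0,0],0],[[0,0,7],[0,0,0],0],[[0,0,7],[0,0,0],0],[[0,0,7],[0,0,0],0],[[0,0,4.6],[0,0,0],0],[[0,0,0],[0,0,0],0]]}}

```text
t: 7.85
tcp_pos: [0.4189, 0.3306, 0.1494]
tool_rot: [0.607, 0.795, 0.0, 0.0]
force: [-0.2, 0.2, 0.2]
finger_gap: 1.004
gripper_force: 0.0
```

Run:
```python
from meas import *
s=sense();print(s['t'],s['tcp_pos'],s['tool_rot'],s['q'])
p,d=snap('top','top1');ps,ds=snap('scene','scene1')
H,S,V=hsvm(p);big=lambda m:max(blobs(m,5),key=lambda t:t[0])
m=big((H>8)&(H<30)&(S>40)&box(160,205,252,285)); print('scr',m[0],rect(uvs(m[2]),.024))
a=np.hstack([cv2.resize(p[225:300,95:230],None,fx=2.9,fy=2.9),cv2.resize(ps[215:290,150:285],None,fx=2.9,fy=2.9)])
cv2.imwrite('pics/c1.png',a[...,::-1])
```

```text
7.85 [0.4189 0.3306 0.1494] [0.6065 0.7951 0.     0.    ] [ 0.4586  0.5345  1.7471 -0.      0.8599  0.1912]
scr 399 (array([406. , 195.3]), array([37.8, 86. ]), 15.4)
```

View pics/c1.png

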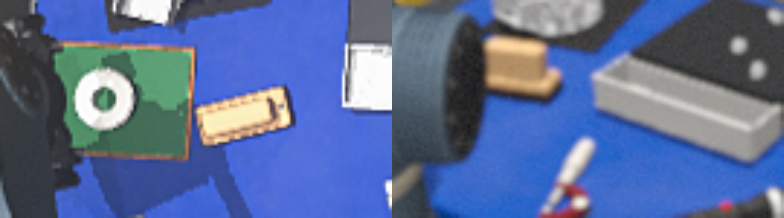

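The ring lies on the board (crop 105,98), and the scraper has not moved (crop 245,117). Now I grasp the scraper.

Emit:
{"op": "play_rows", "data": {"rows": [[[0,0,0],[-21.2,-8.1,0],0],[[0,0,0],[-21.2,-8.1,0],0],[[0,0,0],[-21.2,-8.1,0],0],[[0,0,0],[-21.2,-8.1,0],0],[[0,0,0],[-21.2,-8.1,0],0],[[0,0,0],[-21.2,-8.1,0],0],[[0,0,0],[0,0,25],0],[[0,0,0],[0,0,25],0],[[0,0,0],[0,0,25],0],[[0,0,0],[0,0,20],0],[[0,0,0],[0,0,10],0],[[0,0,0],[0,0,4],0]], "grip_force": 80}}

```text
t: 8.95
tcp_pos: [0.4052, 0.1949, 0.0388]
tool_rot: [0.605, 0.796, -0.001, -0.001]
force: [1.0, -0.7, 0.1]
finger_gap: 1.004
gripper_force: 0.0
```

Emit:
{"op": "play_rows", "data": {"rows": [[[0,0,0],[0,0,0],0],[[0,0,0],[0,0,0],1],[[0,0,0],[0,0,0],1],[[0,0,0],[0,0,0],1],[[0,0,0],[0,0,0],1],[[0,0,0],[0,0,0],1],[[0,0,0],[0,0,0],1],[[0,0,0],[0,0,0],1],[[0,0,0],[0,0,0],1],[[0,0,0],[0,0,0],1],[[0,0,0],[0,0,0],1]]}}

```text
t: 9.87
tcp_pos: [0.4064, 0.1953, 0.041]
tool_rot: [0.606, 0.795, 0.001, 0.001]
force: [-0.2, 0.8, 6.1]
finger_gap: 0.266
gripper_force: 78.4
```

Emit:
{"op": "play_rows", "data": {"rows": [[[0,0,0],[0,0,-10],1],[[0,0,5.6],[0,0,-30],1],[[0,0,5.6],[0,0,-30],1],[[0,0,5.7],[0,0,-30],1],[[0,0,0],[-18.8,21.4,0],1],[[0,0,0],[-18.8,21.4,0],1],[[0,0,0],[-18.8,21.4,0],1],[[0,0,0],[-18.8,21.4,0],1],[[0,0,0],[-18.8,21.4,0],1],[[0,0,0],[-18.8,21.4,0],1],[[0,0,0],[-18.8,21.4,0],1],[[0,0,0],[-18.8,21.4,0],1]]}}

```text
t: 10.87
tcp_pos: [0.5733, 0.0392, 0.1399]
tool_rot: [0.716, 0.698, -0.0, -0.001]
force: [0.6, 1.0, -1.7]
finger_gap: 0.267
gripper_force: 79.1
```

Emit:
{"op": "play_rows", "data": {"rows": [[[0,0,0],[-18.8,21.4,0],1],[[0,0,0],[-18.8,21.4,0],1],[[0,0,0],[-18.8,21.4,0],1],[[0,0,0],[-18.8,21.4,0],1],[[0,0,0],[0,0,10],1],[[0,0,0],[0,0,10],1],[[0,0,0],[0,0,0],1],[[0,0,0],[0,0,0],1]]}}

```text
t: 11.53
tcp_pos: [0.6541, -0.0359, 0.1185]
tool_rot: [0.716, 0.698, -0.001, -0.002]
force: [0.4, -0.1, -1.8]
finger_gap: 0.266
gripper_force: 78.9
```

Run:
```python
from meas import *
s=sense();print(s['t'],s['tcp_pos'],s['tool_rot'],s['force'])
p,d=snap('top','top2');ps,ds=snap('scene','scene2')
a=np.hstack([cv2.resize(p[160:285,205:300],None,fx=3.8,fy=3.8),cv2.resize(ps[190:280,220:330],None,fx=3.8,fy=5.28)])
cv2.imwrite('pics/c2.png',a[...,::-1])
```

```text
11.5333 [ 0.6541 -0.0359  0.1185] [ 0.7161  0.698  -0.0015 -0.0025] [ 0.392  -0.0716 -1.7814]
```

View pics/c2.png

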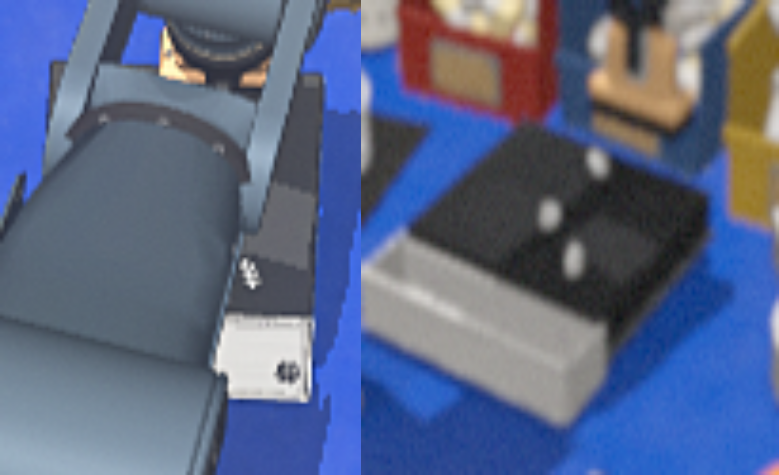

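The wiper hangs level above the far edge of the granite, and the three chips are ahead of it (right pane 598,160; 550,212; 573,258).

Emit:
{"op": "play_rows", "data": {"rows": [[[0,0,0],[0,3,8],1],[[0,0,0],[0,0,8],1],[[0,0,0],[0,0,8],1],[[0,0,0],[0,0,4],1],[[0,0,0],[0,0,0],1],[[0,0,0],[0,0,0],1],[[0,0,0],[0,0,0],1],[[0,0,0],[0,0,0],1]]}}

```text
t: 12.3
tcp_pos: [0.66, -0.0374, 0.0927]
tool_rot: [0.716, 0.698, 0.0, 0.0]
force: [0.2, 0.4, -0.9]
finger_gap: 0.266
gripper_force: 78.9
```

Emit:
{"op": "play_rows", "data": {"rows": [[[0,0,0],[0,0,1.5],1],[[0,0,0],[0,0,1],1],[[0,0,0],[0,0,0],1],[[0,0,0],[0,-5,0],1],[[0,0,0],[0,-8,0],1],[[0,0,0],[0,-8,0],1],[[0,0,0],[0,-8,0],1],[[0,0,0],[0,-8,0],1],[[0,0,0],[0,-8,0],1],[[0,0,0],[0,-8,0],1],[[0,0,0],[0,-8,0],1],[[0,0,0],[0,-8,0],1]]}}

```text
t: 13.3
tcp_pos: [0.5899, -0.0354, 0.0899]
tool_rot: [0.716, 0.698, 0.0, 0.0]
force: [0.3, 0.3, -1.9]
finger_gap: 0.268
gripper_force: 78.9
```

Emit:
{"op": "play_rows", "data": {"rows": [[[0,0,0],[0,-8,0],1],[[0,0,0],[0,-8,0],1],[[0,0,0],[0,-8,0],1],[[0,0,0],[0,-8,0],1],[[0,0,0],[0,-8,0],1],[[0,0,0],[0,-8,0],1],[[0,0,0],[0,-8,0],1],[[0,0,0],[0,-8,0],1],[[0,0,0],[0,-8,0],1],[[0,0,0],[0,-8,0],1],[[0,0,0],[0,-8,0],1],[[0,0,0],[0,-8,0],1]]}}

```text
t: 14.3
tcp_pos: [0.4939, -0.0329, 0.0899]
tool_rot: [0.716, 0.698, -0.0, 0.0]
force: [0.2, -1.0, -1.1]
finger_gap: 0.263
gripper_force: 78.9
```

Emit:
{"op": "play_rows", "data": {"rows": [[[0,0,0],[0,-8,0],1],[[0,0,0],[0,-8,0],1],[[0,0,0],[0,-8,0],1],[[0,0,0],[0,0,0],1],[[0,0,0],[0,0,0],1],[[0,0,0],[0,0,0],1]]}}

```text
t: 14.8
tcp_pos: [0.4714, -0.0325, 0.0899]
tool_rot: [0.716, 0.698, 0.0, 0.001]
force: [-0.5, -0.1, -1.7]
finger_gap: 0.265
gripper_force: 78.9
```

Run:
```python
from meas import *
s=sense();print(s['t'],s['tcp_pos'],s['tool_rot'],s['force'],s['q'])
p,d=snap('top','top3');ps,ds=snap('scene','scene3')
a=np.hstack([cv2.resize(p[160:285,205:300],None,fx=3.8,fy=3.8),cv2.resize(ps[190:280,220:330],None,fx=3.8,fy=5.28)])
cv2.imwrite('pics/c3.png',a[...,::-1])
```

```text
14.8 [ 0.4714 -0.0325  0.0899] [0.7164 0.6977 0.0003 0.0006] [-0.5036 -0.1463 -1.6576] [-0.306   0.5861  1.9381  0.0001  0.6161 -0.2796]
```

View pics/c3.png

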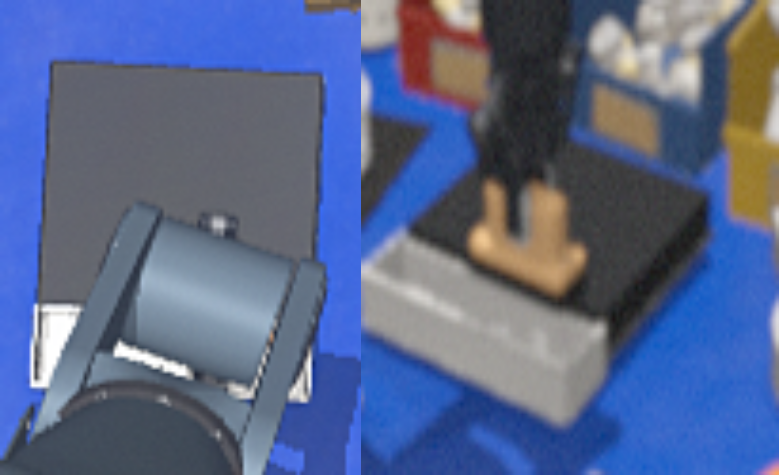

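Emit:
{"op": "play_rows", "data": {"rows": [[[0,0,0],[0,-6,0],1],[[0,0,0],[0,-6,0],1],[[0,0,0],[0,-4,0],1],[[0,0,0],[0,0,0],1],[[0,0,0],[0,0,-15],1],[[0,0,0],[0,0,-20],1],[[0,0,0],[0,0,-15],1],[[0,0,0],[19,-4.7,0],1],[[0,0,0],[19,-4.7,0],1],[[0,0,0],[19,-4.7,0],1],[[0,0,0],[19,-4.7,0],1],[[0,0,0],[19,-4.7,0],1]]}}

```text
t: 15.9
tcp_pos: [0.4334, 0.0645, 0.1399]
tool_rot: [0.717, 0.698, 0.0, 0.0]
force: [-0.0, -0.3, -1.1]
finger_gap: 0.268
gripper_force: 79.1
```

Emit:
{"op": "play_rows", "data": {"rows": [[[0,0,0],[19,-4.7,0],1],[[0,0,0],[19,-4.7,0],1],[[0,0,0],[19,-4.7,0],1],[[0,0,0],[19,-4.7,0],1],[[0,0,0],[19,-4.7,0],1],[[0,0,0],[19,-4.7,0],1],[[0,0,0],[19,-4.7,0],1],[[0,0,0],[0,0,0],1],[[0,0,0],[0,0,0],1]]}}

```text
t: 16.65
tcp_pos: [0.404, 0.1981, 0.1398]
tool_rot: [0.715, 0.699, -0.0, 0.0]
force: [0.2, -0.5, -1.6]
finger_gap: 0.265
gripper_force: 79.1
```

Run:
```python
from meas import *
s=sense();print(s['t'],s['tcp_pos'],s['tool_rot'],s['force'],s['q'])
p,d=snap('top','top4');ps,ds=snap('scene','scene4')
a=np.hstack([cv2.resize(p[160:285,205:300],None,fx=3.8,fy=3.8),cv2.resize(ps[190:280,220:330],None,fx=3.8,fy=5.28)])
cv2.imwrite('pics/c4.png',a[...,::-1])
```

```text
16.65 [0.404  0.1981 0.1398] [ 0.7155  0.6987 -0.      0.0001] [ 0.2455 -0.452  -1.63  ] [ 0.2068  0.4679  1.9582 -0.0004  0.7155  0.2308]
```

View pics/c4.png

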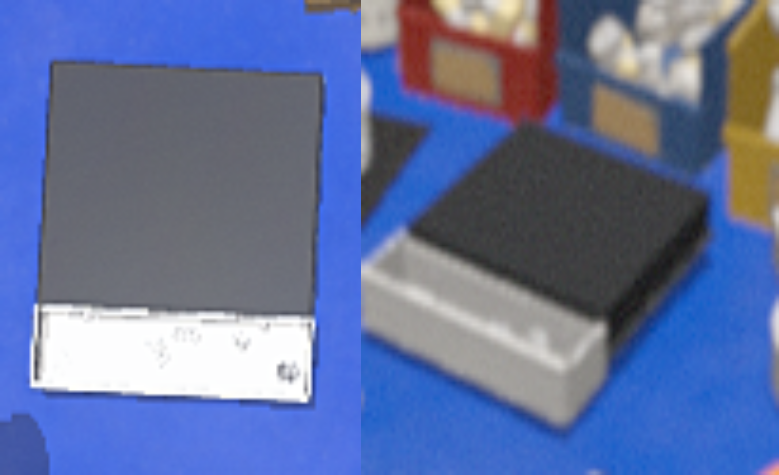

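The granite is clear and all three chips are in the gutter (left pane 160,350; 187,330; 240,340). Now the block goes down on the bench.

Emit:
{"op": "play_rows", "data": {"rows": [[[0,0,0],[0,0,20],1],[[0,0,0],[0,0,20],1],[[0,0,0],[0,0,20],1],[[0,0,0],[0,0,20],1],[[0,0,0],[0,0,12],1],[[0,0,0],[0,0,5],1],[[0,0,0],[0,0,1],1],[[0,0,0],[0,0,0],1],[[0,0,0],[0,0,0],1]]}}

```text
t: 17.5
tcp_pos: [0.405, 0.1973, 0.0423]
tool_rot: [0.717, 0.697, 0.0, 0.0]
force: [-0.0, -0.0, -2.5]
finger_gap: 0.266
gripper_force: 79.0
```

Emit:
{"op": "play_rows", "data": {"rows": [[[0,0,0],[0,0,1],1],[[0,0,0],[0,0,0],0],[[0,0,0],[0,0,0],0],[[0,0,0],[0,0,0],0],[[0,0,0],[0,0,0],0],[[0,0,0],[0,0,0],0],[[0,0,0],[0,0,-20],0],[[0,0,0],[0,0,-30],0],[[0,0,0],[0,0,-30],0],[[0,0,0],[0,0,-30],0],[[0,0,0],[0,0,0],0]]}}

```text
t: 18.42
tcp_pos: [0.4073, 0.1984, 0.1552]
tool_rot: [0.716, 0.698, 0.004, 0.003]
force: [1.7, 0.3, -0.3]
finger_gap: 1.002
gripper_force: 0.0
```

Emit:
{"op": "play_rows", "data": {"rows": [[[0,0,0],[-29.3,7.3,0],0],[[0,0,0],[-29.3,7.3,0],0],[[0,0,0],[-29.3,7.3,0],0],[[0,0,0],[-29.3,7.3,0],0],[[0,0,0],[-29.3,7.3,0],0],[[0,0,0],[-29.3,7.3,0],0],[[0,0,0],[-29.3,7.3,0],0],[[0,0,0],[-29.3,7.3,0],0],[[0,0,0],[-29.3,7.3,0],0],[[0,0,0],[-29.3,7.3,0],0],[[0,0,0],[-29.3,7.3,0],0],[[0,0,0],[-29.3,7.3,0],0]], "grip_force": 100}}

```text
t: 19.42
tcp_pos: [0.4824, -0.1576, 0.1502]
tool_rot: [0.716, 0.698, -0.0, -0.001]
force: [0.7, 0.3, -1.0]
finger_gap: 0.999
gripper_force: 0.0
```

Emit:
{"op": "play_rows", "data": {"rows": [[[0,0,0],[-29.3,7.3,0],0],[[0,0,0],[-29.3,7.3,0],0],[[0,0,0],[-29.3,7.3,0],0],[[0,0,0],[-29.3,7.3,0],0],[[0,0,0],[0,0,0],0],[[0,0,0],[0,0,0],0]]}}

```text
t: 19.92
tcp_pos: [0.5087, -0.2757, 0.15]
tool_rot: [0.717, 0.697, 0.0, -0.0]
force: [-0.1, 0.3, -0.0]
finger_gap: 0.999
gripper_force: 0.0
```

Run:
```python
from meas import *
s=sense();print(s['t'],s['tcp_pos'],s['tool_rot'],s['force'],s['q'])
p,d=snap('top','top5');ps,ds=snap('scene','scene5')
a=np.hstack([cv2.resize(p[160:310,205:400],None,fx=2,fy=2),cv2.resize(ps[190:340,220:415],None,fx=2,fy=2)])
cv2.imwrite('pics/c5.png',a[...,::-1])
```

```text
19.9167 [ 0.5087 -0.2757  0.15  ] [ 0.7172  0.6969  0.     -0.0002] [-0.0648  0.2706 -0.0091] [-0.6897  0.5824  1.6331  0.0001  0.9265 -0.661 ]
```

View pics/c5.png

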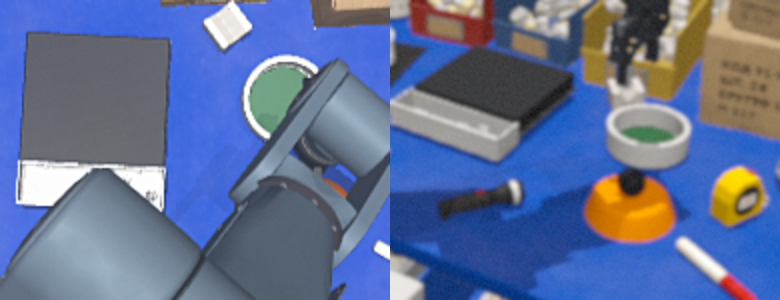

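The gripper hangs above the pan's near wall (left pane about 300,115). The pan and cover are undisturbed.

Emit:
{"op": "play_rows", "data": {"rows": [[[0,0,0],[2,3,25],0],[[0,0,0],[0,0,25],0],[[0,0,0],[0,0,25],0],[[0,0,0],[0,0,25],0],[[0,0,0],[0,0,15],0],[[0,0,0],[0,0,8],0],[[0,0,0],[0,0,0],0]]}}

```text
t: 20.6
tcp_pos: [0.5105, -0.27, 0.026]
tool_rot: [0.716, 0.698, -0.0, -0.002]
force: [-1.4, 0.9, 0.3]
finger_gap: 1.002
gripper_force: 0.0
```

Emit:
{"op": "play_rows", "data": {"rows": [[[0,0,0],[0,0,0],1],[[0,0,0],[0,0,0],1],[[0,0,0],[0,0,0],1],[[0,0,0],[0,0,0],1],[[0,0,0],[0,0,0],1],[[0,0,0],[0,0,0],1],[[0,0,0],[0,0,0],1],[[0,0,0],[0,0,0],1],[[0,0,0],[0,0,0],1],[[0,0,0],[0,0,0],1],[[0,0,0],[0,0,0],1]]}}

```text
t: 21.52
tcp_pos: [0.5126, -0.2728, 0.0288]
tool_rot: [0.716, 0.698, 0.0, 0.001]
force: [0.4, 2.1, 6.4]
finger_gap: 0.063
gripper_force: 97.8
```

Emit:
{"op": "play_rows", "data": {"rows": [[[0,0,0],[0,0,-10],1],[[0,0,0],[0,0,-20],1],[[0,0,0],[0,0,-20],1],[[0,0,0],[0,0,-20],1],[[0,0,0],[0,0,-20],1],[[0,0,0],[0,0,0],1],[[0,0,0],[22.2,-1.2,0],1],[[0,0,0],[22.2,-1.2,0],1],[[0,0,0],[22.2,-1.2,0],1],[[0,0,0],[22.2,-1.2,0],1],[[0,0,0],[22.2,-1.2,0],1],[[0,0,0],[22.2,-1.2,0],1]]}}

```text
t: 22.52
tcp_pos: [0.5067, -0.1374, 0.1165]
tool_rot: [0.716, 0.698, -0.001, -0.002]
force: [-0.6, 1.0, -3.1]
finger_gap: 0.064
gripper_force: 97.5
```

Emit:
{"op": "play_rows", "data": {"rows": [[[0,0,0],[22.2,-1.2,0],1],[[0,0,0],[22.2,-1.2,0],1],[[0,0,0],[22.2,-1.2,0],1],[[0,0,0],[22.2,-1.2,0],1],[[0,0,0],[22.2,-1.2,0],1],[[0,0,0],[22.2,-1.2,0],1],[[0,0,0],[0,0,0],1],[[0,0,0],[0,0,20],1],[[0,0,0],[0,0,14],1],[[0,0,0],[0,0,5],1],[[0,0,0],[0,0,0],1],[[0,0,0],[0,0,0],1]]}}

```text
t: 23.52
tcp_pos: [0.5039, -0.0058, 0.0783]
tool_rot: [0.716, 0.698, -0.001, -0.001]
force: [-0.4, -0.4, -2.4]
finger_gap: 0.067
gripper_force: 97.5
```

Emit:
{"op": "play_rows", "data": {"rows": [[[0,0,0],[0,0,1.5],1],[[0,0,0],[0,0,1],1],[[0,0,0],[0,0,0],1],[[0,0,0],[0,0,0],1]]}}

```text
t: 23.85
tcp_pos: [0.5045, -0.0058, 0.0768]
tool_rot: [0.716, 0.698, 0.0, 0.0]
force: [-0.2, 1.1, 1.4]
finger_gap: 0.066
gripper_force: 98.1
```

Emit:
{"op": "play_rows", "data": {"rows": [[[0,0,0],[0,0,0],0],[[0,0,0],[0,0,0],0],[[0,0,0],[0,0,0],0],[[0,0,0],[0,0,0],0],[[0,0,0],[0,0,0],0],[[0,0,0],[0,0,0],0],[[0,0,0],[0,0,-20],0],[[0,0,0],[0,0,-30],0],[[0,0,5.1],[0,0,-30],0],[[0,0,5.1],[0,0,-30],0],[[0,0,0],[0,0,-10],0],[[0,0,0],[26.3,0.6,0],0]]}}

```text
t: 24.85
tcp_pos: [0.5125, 0.0172, 0.1996]
tool_rot: [0.777, 0.63, 0.002, 0.003]
force: [0.0, 0.3, 0.3]
finger_gap: 0.997
gripper_force: 0.0
```

Emit:
{"op": "play_rows", "data": {"rows": [[[0,0,0],[26.3,0.6,0],0],[[0,0,0],[26.3,0.6,0],0],[[0,0,0],[26.3,0.6,0],0],[[0,0,0],[26.3,0.6,0],0],[[0,0,0],[26.3,0.6,0],0],[[0,0,0],[0,0,0],0],[[0,0,0],[0,0,0],0]]}}

```text
t: 25.43
tcp_pos: [0.5398, 0.1493, 0.1961]
tool_rot: [0.775, 0.632, -0.0, 0.0]
force: [-0.2, -0.3, -0.4]
finger_gap: 1.001
gripper_force: 0.0
```

Run:
```python
from meas import *
s=sense();print(s['t'],s['tcp_pos'],s['tool_rot'],s['force'],s['q'])
p,d=snap('top','top6');ps,ds=snap('scene','scene6')
H,S,V=hsvm(p);big=lambda m:max(blobs(m,5),key=lambda t:t[0])
gr=big((H>60)&(H<90)&(S>50)&box(215,290,172,238)); print('panfloor',gr[0],circ(uvs(gr[2]),.054))
w=(V>165)&(S<60)&box(216,289,178,238);w=big(w);print('rim',w[0],circ(uvs(w[2]),.088))
b=big((H>98)&(H<115)&(S>100)&box(125,165,190,220)&(cloud('top',d)[...,2]>.09)); print('grip',b[0],rect(uvs(b[2]),.126))
k=big((V<125)&box(345,385,250,290)); print('knob',k[0],circ(uvs(k[2]),.066))
a=np.hstack([cv2.resize(p[160:310,95:300],None,fx=1.95,fy=2),cv2.resize(ps[160:310,160:365],None,fx=1.95,fy=2)])
cv2.imwrite('pics/c6.png',a[...,::-1])
```

```text
25.4333 [0.5398 0.1493 0.1961] [ 0.7746  0.6324 -0.0002  0.0001] [-0.2348 -0.2922 -0.4216] [ 0.0705  0.496   1.6414 -0.0003  1.0043  0.2722]
panfloor 1023 ((560.3917236328125, -12.98198413848877), (98.26637268066406, 98.78450775146484), 177.0791015625)
rim 532 ((560.6517333984375, -12.911401748657227), (121.68651580810547, 125.10905456542969), 100.82928466796875)Traceback (most recent call last):
  File "<stdin>", line 7, in <module>
  File "<stdin>", line 4, in <lambda>
ValueError: max() iterable argument is empty
```

Emit:
{"op": "play_rows", "data": {"rows": [[[0,0,0],[21.6,0.7,0],0],[[0,0,0],[21.6,0.7,0],0],[[0,0,0],[21.6,0.7,0],0],[[0,0,0],[21.6,0.7,0],0],[[0,0,0],[21.6,0.7,0],0],[[0,0,0],[21.6,0.7,0],0],[[0,0,0],[0,0,0],0],[[0,0,0],[0,0,20],0],[[0,0,0],[0,0,20],0],[[0,0,0],[0,0,20],0],[[0,0,0],[0,0,0],0],[[0,0,0],[0,0,0],0]]}}

```text
t: 26.53
tcp_pos: [0.5696, 0.2725, 0.1354]
tool_rot: [0.776, 0.631, -0.002, -0.001]
force: [-0.1, -0.5, 0.6]
finger_gap: 0.996
gripper_force: 0.0
```

Run:
```python
from meas import *
s=sense();print(s['t'],s['tcp_pos'],s['tool_rot'],s['force'],s['q'])
ps,ds=snap('scene','scene7');p,d=snap('top','top7')
H,S,V=hsvm(p);k=max(blobs((V<125)&box(345,385,250,290),5),key=lambda t:t[0]); print('knob',k[0],circ(uvs(k[2]),.066))
a=np.hstack([cv2.resize(p[160:285,95:220],None,fx=3.1,fy=3.1),cv2.resize(ps[165:240,165:240],None,fx=5.17,fy=5.17)])
cv2.imwrite('pics/c7.png',a[...,::-1])
```

```text
26.5333 [0.5696 0.2725 0.1354] [ 0.776   0.6307 -0.0017 -0.0006] [-0.1085 -0.4526  0.6487] [ 0.2697  0.6627  1.5017 -0.0004  0.9808  0.4758]
knob 149 ((403.46856689453125, -317.271484375), (34.4795036315918, 38.178531646728516), 173.99005126953125)
```

View pics/c7.png

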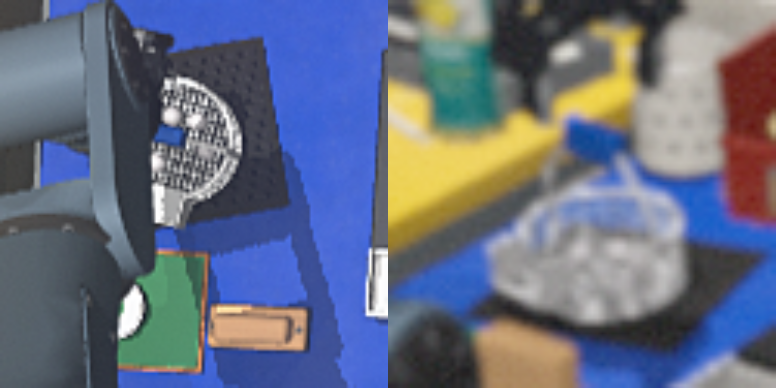

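Run:
```python
from meas import *
s=sense();t=s['tcp_pos'];M=R.from_quat(s['tool_rot']).as_matrix()
for n in('scene','top'):
    print(n,[proj(n,t+M@np.array(o))[0].round(0) for o in ([0,0,0],[0,.05,-.01],[0,-.05,-.01],[0,0,-.1],[0,0,-.2])], proj(n,[.5697,.2755,.113])[0])
ps=np.load('pics/scene7.npz')['p'];p=np.load('pics/top7.npz')['p']
a=np.hstack([cv2.resize(ps[80:280,60:330],None,fx=1.95,fy=1.95),cv2.resize(p[150:270,95:195],None,fx=2.6,fy=3.25)])
cv2.imwrite('pics/c8.png',a[...,::-1]);print(a.shape)
```

```text
scene [array([205., 186.]), array([216., 180.]), array([193., 188.]), array([203., 159.]), array([200., 130.])] [204.8578 192.6383]
top [array([143., 200.]), array([147., 181.]), array([137., 219.]), array([133., 196.]), array([120., 191.])] [144.3924 202.0836]
(390, 786, 3)
```

View pics/c8.png

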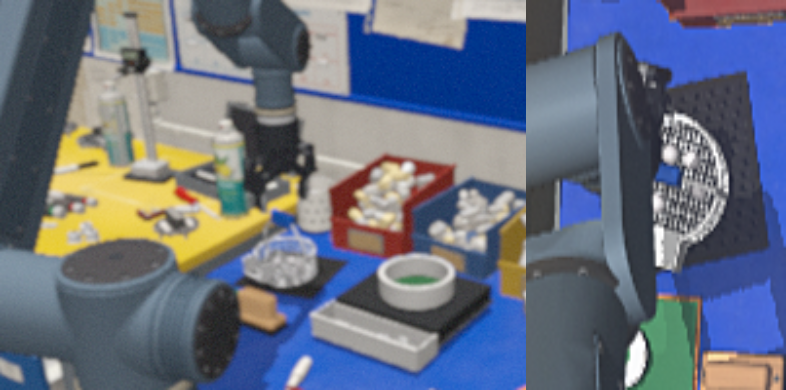

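The open fingers straddle the blue grip (left pane 258,190 and 305,170, with the grip at 283,215), which agrees with the projected TCP. The pan stands on the granite.

Emit:
{"op": "play_rows", "data": {"rows": [[[0,0,0],[3,0,12],0],[[0,0,0],[0,0,12],0],[[0,0,0],[0,0,8],0],[[0,0,0],[0,0,0],0],[[0,0,0],[0,0,0],1],[[0,0,0],[0,0,0],1],[[0,0,0],[0,0,0],1],[[0,0,0],[0,0,0],1],[[0,0,0],[0,0,0],1],[[0,0,0],[0,0,0],1],[[0,0,0],[0,0,0],1],[[0,0,0],[0,0,0],1]], "grip_force": 110}}

```text
t: 27.63
tcp_pos: [0.5709, 0.2772, 0.1048]
tool_rot: [0.775, 0.631, 0.0, 0.0]
force: [-1.8, -0.2, 4.0]
finger_gap: 0.169
gripper_force: 107.5
```

Emit:
{"op": "play_rows", "data": {"rows": [[[0,0,0],[0,0,0],1],[[0,0,0],[0,0,0],1],[[0,0,0],[0,0,0],1]]}}

```text
t: 27.88
tcp_pos: [0.5709, 0.2773, 0.1048]
tool_rot: [0.775, 0.631, 0.0, -0.0]
force: [-1.5, -0.5, 6.2]
finger_gap: 0.167
gripper_force: 107.7
```

Emit:
{"op": "play_rows", "data": {"rows": [[[0,0,0],[0,0,-5],1],[[0,0,0],[0,0,-12],1],[[0,0,0],[0,0,-18],1],[[0,0,0],[0,0,-20],1],[[0,0,0],[0,0,-20],1],[[0,0,0],[0,0,-18],1],[[0,0,0],[0,0,-12],1],[[0,0,0],[0,0,-5],1],[[0,0,0],[0,0,0],1],[[0,0,0],[0,0,0],1]]}}

```text
t: 28.72
tcp_pos: [0.5705, 0.277, 0.2137]
tool_rot: [0.776, 0.631, -0.001, -0.0]
force: [1.4, -0.5, -4.1]
finger_gap: 0.166
gripper_force: 107.5
```

Emit:
{"op": "play_rows", "data": {"rows": [[[0,0,0],[-6,1.6,0],1],[[0,0,0],[-12,3.2,0],1],[[0,0,0],[-18,4.8,0],1],[[0,0,0],[-21,5.6,0],1],[[0,0,0],[-21,5.6,0],1],[[0,0,0],[-21,5.6,0],1],[[0,0,0],[-21,5.6,0],1],[[0,0,0],[-21,5.6,0],1],[[0,0,0],[-21,5.6,0],1],[[0,0,0],[-21,5.6,0],1],[[0,0,0],[-21,5.6,0],1],[[0,0,0],[-21,5.6,0],1]]}}

```text
t: 29.72
tcp_pos: [0.5833, 0.0425, 0.2134]
tool_rot: [0.776, 0.631, -0.001, -0.001]
force: [0.6, 0.0, -3.5]
finger_gap: 0.165
gripper_force: 107.5
```

Emit:
{"op": "play_rows", "data": {"rows": [[[0,0,0],[-21,5.6,0],1],[[0,0,0],[-19,5,0],1],[[0,0,0],[-13,3.5,0],1],[[0,0,0],[-8,2,0],1],[[0,0,0],[0,0,0],1],[[0,0,0],[0,0,0],1],[[0,0,0],[0,0,0],1],[[0,0,0],[0,0,0],1]]}}

```text
t: 30.38
tcp_pos: [0.5873, -0.0171, 0.2142]
tool_rot: [0.775, 0.632, 0.0, -0.0]
force: [-0.5, -1.0, -2.8]
finger_gap: 0.172
gripper_force: 107.5
```

Run:
```python
from meas import *
s=sense();t=s['tcp_pos'];print(s['t'],t,s['tool_rot'],s['force'],s['q'])
ps,ds=snap('scene','scene9');p,d=snap('top','top9')
M=R.from_quat(s['tool_rot']).as_matrix(); print('pan in tool y/x (xb,yb):',(np.array([.5605,-.013,0])-t)@M)
```

```text
30.3833 [ 0.5873 -0.0171  0.2142] [ 0.7751  0.6318  0.     -0.0003] [-0.5176 -1.0121 -2.8433] [-0.2194  0.5069  1.555   0.0005  1.0802 -0.0166]
pan in tool y/x (xb,yb): [-0.0015 -0.0269  0.2142]
```

Emit:
{"op": "play_rows", "data": {"rows": [[[-2,0,0],[0,0,2],1],[[-4,0,0],[0,0,2],1],[[-4,0,0],[0,0,0],1],[[-4,0,0],[0,0,0],1],[[-4,0,0],[0,0,0],1],[[-4,0,0],[0,0,0],1],[[-3,0,0],[0,0,0],1],[[-2,0,0],[0,0,0],1],[[0,0,0],[0,0,0],1],[[0,0,0],[0,0,0],1]]}}

```text
t: 31.32
tcp_pos: [0.5867, -0.0175, 0.21]
tool_rot: [0.754, 0.614, 0.147, 0.18]
force: [0.3, 0.1, -3.5]
finger_gap: 0.167
gripper_force: 107.8
```

Run:
```python
from meas import *
s=sense();t=s['tcp_pos'];print(s['t'],t,s['tool_rot'],s['force'],s['q'])
ps,ds=snap('scene','scene10');p,d=snap('top','top10')
M=R.from_quat(s['tool_rot']).as_matrix()
# tool->basket: xb=tool y, yb=tool x, zb=-tool z ; TCP at basket z .099
lip=t+M@np.array([0,-.073,.080]); print('lip',lip,'d pan',np.linalg.norm(lip[:2]-[.5605,-.013]),'corner',t+M@np.array([0,-.055,.099]))
a=np.hstack([cv2.resize(ps[150:270,200:320],None,fx=3.25,fy=3.25),cv2.resize(p[160:280,200:320],None,fx=3.25,fy=3.25)])
cv2.imwrite('pics/c10.png',a[...,::-1])
```

```text
31.3167 [ 0.5867 -0.0175  0.21  ] [0.7541 0.6144 0.1467 0.1799] [ 0.2946  0.1249 -3.4681] [-0.225   0.4043  1.901   0.0275  0.368  -0.0448]
lip [ 0.5583 -0.0116  0.1057] d pan 0.002563970842411727 corner [ 0.5825 -0.0166  0.0968]
```

View pics/c10.png

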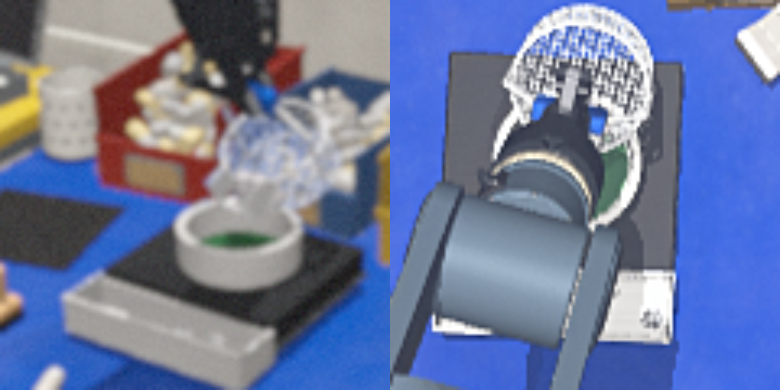

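The spout is over the pan and the balls are still in. But q5 is at 0.37 and would reach its lower limit near 41° of tilt. I'll bring the basket upright, yaw it so the spout points to +y, and tilt sideways instead.

Emit:
{"op": "play_rows", "data": {"rows": [[[2,0,0],[0,0,0],1],[[4,0,0],[0,0,0],1],[[4,0,0],[0,0,0],1],[[4,0,0],[0,0,0],1],[[4,0,0],[0,0,0],1],[[4,0,0],[0,0,0],1],[[3,0,0],[0,0,0],1],[[2,0,0],[0,0,-3],1],[[0,0,2],[0,0,0],1],[[0,0,4],[0,0,0],1],[[0,0,6],[0,0,0],1],[[0,0,6],[0,0,0],1]]}}

```text
t: 32.42
tcp_pos: [0.5891, -0.0186, 0.2137]
tool_rot: [0.866, 0.5, 0.001, 0.001]
force: [-0.1, -0.1, -4.1]
finger_gap: 0.164
gripper_force: 107.8
```

Emit:
{"op": "play_rows", "data": {"rows": [[[0,0,6],[0,0,0],1],[[0,0,6],[0,0,0],1],[[0,0,6],[0,0,0],1],[[0,0,6],[0,0,0],1],[[0,0,6],[0,0,0],1],[[0,0,6],[0,0,0],1],[[0,0,6],[0,0,0],1],[[0,0,6],[0,0,0],1],[[0,0,6],[0,0,0],1],[[0,0,4],[0,0,0],1],[[0,0,2.5],[0,0,0],1],[[0,0,0],[0,0,0],1]]}}

```text
t: 33.42
tcp_pos: [0.5889, -0.0186, 0.2137]
tool_rot: [1.0, -0.002, 0.001, 0.0]
force: [0.7, -0.2, -3.7]
finger_gap: 0.162
gripper_force: 107.8
```

Emit:
{"op": "play_rows", "data": {"rows": [[[0,0,0],[-6.5,6,0],1],[[0,0,0],[-10,9,0],1],[[0,0,0],[-7,6,0],1],[[0,0,0],[-3,2,0],1],[[0,0,0],[0,0,0],1],[[0,0,0],[0,0,0],1]]}}

```text
t: 33.92
tcp_pos: [0.5608, -0.0416, 0.2136]
tool_rot: [1.0, -0.002, 0.0, -0.0]
force: [-1.7, -1.4, -3.9]
finger_gap: 0.171
gripper_force: 107.8
```

```bash
cat > st.py <<'E'
from meas import *
s=sense();t=s['tcp_pos'];print(s['t'],t,s['tool_rot'],s['force'],s['q'])
M=R.from_quat(s['tool_rot']).as_matrix();P=np.array([.5605,-.013])
lip=t+M@np.array([0,-.073,.080]); print('tilt',np.degrees(np.arccos(-M[2,2])),'lip',lip,'lip-pan',lip[:2]-P,'corner',t+M@np.array([0,-.055,.099]))
E
python3 st.py
```

```text
33.9167 [ 0.5608 -0.0416  0.2136] [ 1.     -0.0023  0.0003 -0.    ] [-1.7221 -1.4019 -3.9199] [-0.273   0.4752  1.6197  0.0003  1.0461  1.3023]
tilt 0.03866289765133336 lip [0.5612 0.0314 0.1336] lip-pan [0.0007 0.0444] corner [0.5611 0.0134 0.1146]
```

Emit:
{"op": "play_rows", "data": {"rows": [[[-2,0,0],[0,0,2],1],[[-4,0,0],[0,0,2],1],[[-4,0,0],[0,0,0],1],[[-4,0,0],[0,0,0],1],[[-4,0,0],[0,0,0],1],[[-4,0,0],[0,0,0],1],[[-3,0,0],[0,0,0],1],[[-2,0,0],[0,0,0],1],[[0,0,0],[0,0,0],1],[[0,0,0],[0,0,0],1]]}}

```text
t: 34.75
tcp_pos: [0.5613, -0.0402, 0.209]
tool_rot: [0.973, -0.001, -0.0, 0.232]
force: [1.0, -0.3, -3.6]
finger_gap: 0.167
gripper_force: 107.9
```

```bash
python3 st.py
```

```text
34.75 [ 0.5613 -0.0402  0.209 ] [ 0.9726 -0.0013 -0.0002  0.2325] [ 1.0262 -0.2982 -3.6136] [-0.0369  0.5316  1.6363 -0.5551  1.0304  1.8412]
tilt 26.886482144167182 lip [ 0.5614 -0.0113  0.1046] lip-pan [0.0009 0.0017] corner [ 0.5613 -0.0359  0.0958]
```

Emit:
{"op": "play_rows", "data": {"rows": [[[-1,0,0],[0,0,0],1],[[-1,0,0],[0,0,0],1],[[-1,0,0],[0,0,0],1],[[-1,0,0],[0,0,0],1],[[-1,0,0],[0,0,0],1],[[-1,0,0],[0,0,0],1],[[-1,0,0],[0,0,0],1],[[-1,0,0],[0,0,0],1],[[-1,0,0],[0,0,0],1],[[-1,0,0],[0,0,0],1],[[-1,0,0],[0,0,0],1],[[-1,0,0],[0,0,0],1]]}}

```text
t: 35.75
tcp_pos: [0.561, -0.0412, 0.2093]
tool_rot: [0.942, -0.002, -0.0, 0.335]
force: [-0.2, -0.7, -3.2]
finger_gap: 0.167
gripper_force: 107.9
```

```bash
python3 st.py
python3 - <<'E'
from meas import *
ps,ds=snap('scene','scene11');p,d=snap('top','top11')
a=np.hstack([cv2.resize(ps[150:270,200:320],None,fx=3.25,fy=3.25),cv2.resize(p[160:280,200:320],None,fx=3.25,fy=3.25)])
cv2.imwrite('pics/c11.png',a[...,::-1])
E
```

```text
35.75 [ 0.561  -0.0412  0.2093] [ 0.9424 -0.0017 -0.0004  0.3346] [-0.1634 -0.7198 -3.214 ] [ 0.0529  0.5904  1.6361 -0.7798  1.1093  2.0581]
tilt 39.092129418805875 lip [ 0.5611 -0.0349  0.1012] lip-pan [ 0.0006 -0.0219] corner [ 0.561  -0.0609  0.0978]
```

View pics/c11.png

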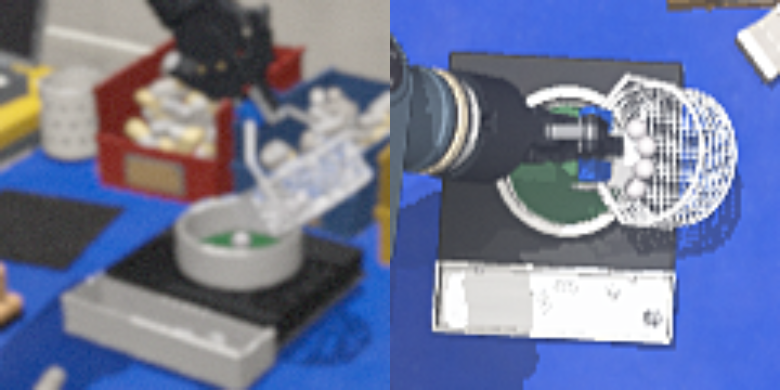

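A ball is already in the pan (left pane 240,240) and four are queued at the spout. I continue tilting slowly while drawing back.

Emit:
{"op": "play_rows", "data": {"rows": [[[-1,0,0],[0,-1.3,-1.3],1],[[-1,0,0],[0,-1.3,-1.3],1],[[-1,0,0],[0,-1.3,-1.3],1],[[-1,0,0],[0,-1.3,-1.3],1],[[-1,0,0],[0,-1.3,-1.3],1],[[-1,0,0],[0,-1.3,-1.3],1],[[-1,0,0],[0,-1.3,-1.3],1],[[-1,0,0],[0,-1.3,-1.3],1],[[-1,0,0],[0,-1.3,-1.3],1],[[-1,0,0],[0,-1.3,-1.3],1],[[-1,0,0],[0,-1.3,-1.3],1],[[-1,0,0],[0,-1.3,-1.3],1]]}}

```text
t: 36.85
tcp_pos: [0.5611, -0.019, 0.2095]
tool_rot: [0.902, -0.002, -0.001, 0.431]
force: [-0.8, -0.4, -3.7]
finger_gap: 0.168
gripper_force: 107.8
```

Emit:
{"op": "play_rows", "data": {"rows": [[[-1,0,0],[0,-1.1,-1.5],1],[[-1,0,0],[0,-1.1,-1.5],1],[[-1,0,0],[0,-1.1,-1.5],1],[[-1,0,0],[0,-1.1,-1.5],1],[[-1,0,0],[0,-1.1,-1.5],1],[[-1,0,0],[0,-1.1,-1.5],1],[[-1,0,0],[0,-1.1,-1.5],1],[[0,0,0],[0,0,0],1],[[0,0,0],[0,0,0],1],[[0,0,0],[0,0,0],1],[[0,0,0],[0,0,0],1],[[0,0,0],[0,0,0],1]]}}

```text
t: 37.85
tcp_pos: [0.5611, -0.0064, 0.2097]
tool_rot: [0.875, -0.002, -0.001, 0.485]
force: [-0.4, -0.5, -3.2]
finger_gap: 0.172
gripper_force: 108.2
```

```bash
python3 st.py
python3 - <<'E'
from meas import *
ps,ds=snap('scene','scene12');p,d=snap('top','top12')
a=np.hstack([cv2.resize(ps[150:270,200:320],None,fx=3.25,fy=3.25),cv2.resize(p[160:280,200:320],None,fx=3.25,fy=3.25)])
cv2.imwrite('pics/c12.png',a[...,::-1])
E
```

```text
37.85 [ 0.5611 -0.0064  0.2097] [ 0.8746 -0.0018 -0.0008  0.4848] [-0.4038 -0.5054 -3.2307] [ 0.2183  0.7281  1.5922 -1.0138  1.3445  2.3199]
tilt 57.99696951145665 lip [ 0.561  -0.0356  0.1054] lip-pan [ 0.0005 -0.0226] corner [ 0.5609 -0.0612  0.1106]
```

View pics/c12.png

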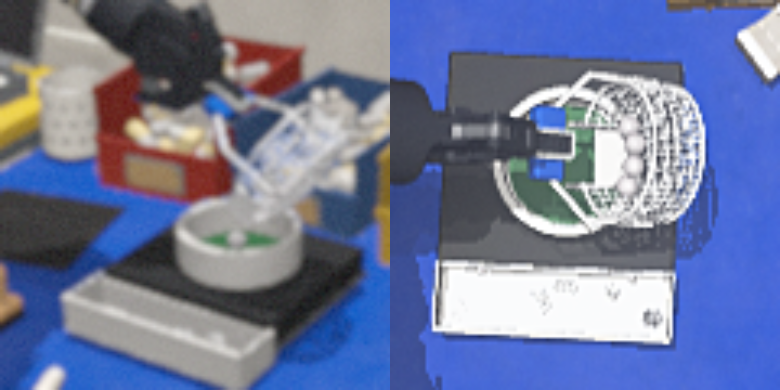

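Run:
```python
from meas import *
np.set_printoptions(precision=3,suppress=True)
s=sense();t=s['tcp_pos'];M=R.from_quat(s['tool_rot']).as_matrix()
z=np.load('pics/top12.npz');W=cloud('top',z['d'])
for X,Y in [(632,112),(636,133),(634,160),(628,183),(605,160)]:
    u,v=200+(X-390)/3.25,160+Y/3.25;u,v=int(round(u)),int(round(v))
    w=np.median(W[v-1:v+2,u-1:u+2].reshape(-1,3),0); b=(w-t)@M; print(w,'basket',b[1],b[0],.099-b[2])
z=np.load('pics/scene12.npz');W=cloud('scene',z['d']);u,v=200+236/3.25,150+238/3.25;print(W[int(v),int(u)])
```

```text
[ 0.6   -0.065  0.126] basket -0.039659749986956865 0.038936791496033525 0.004987642451216259
[ 0.578 -0.071  0.142] basket -0.023411893604610236 0.016988343183427325 0.00871684983279604
[ 0.557 -0.068  0.146] basket -0.021234036397140388 -0.004214810345803732 0.012524496755949799
[ 0.539 -0.064  0.14 ] basket -0.02900367362373583 -0.0218468647459937 0.013109931892932872
[ 0.559 -0.045  0.113] basket -0.06141018769350496 -0.0015140370753941922 0.015020815292110606
[ 0.563 -0.005  0.071]
```

Four balls have arched across the spout foot; their depth shows they are still inside the basket. I'll shake the basket gently about its own axis to break the arch.

Emit:
{"op": "play_rows", "data": {"rows": [[[0,0,6],[0,0,0],1],[[0,0,6],[0,0,0],1],[[0,0,-6],[0,0,0],1],[[0,0,-6],[0,0,0],1],[[0,0,-6],[0,0,0],1],[[0,0,-6],[0,0,0],1],[[0,0,6],[0,0,0],1],[[0,0,6],[0,0,0],1],[[0,0,0],[0,0,0],1],[[0,0,0],[0,0,0],1],[[0,0,0],[0,0,0],1]]}}

```text
t: 38.87
tcp_pos: [0.561, -0.0063, 0.2095]
tool_rot: [0.875, -0.001, -0.001, 0.485]
force: [0.1, -0.3, -3.3]
finger_gap: 0.172
gripper_force: 108.1
```

```bash
cat > balls.py <<'E'
from meas import *
import sys
n=sys.argv[1];p,d=snap('top','t'+n);ps,ds=snap('scene','s'+n)
s=sense();t=s['tcp_pos'];M=R.from_quat(s['tool_rot']).as_matrix();W=cloud('top',d)
b=(W-t)@M; inb=np.c_[b[...,1].ravel(),b[...,0].ravel(),.099-b[...,2].ravel()].reshape(420,560,3)
H,S,V=hsvm(p);m=(V>140)&(S<60)&(inb[...,2]>.006)&(inb[...,2]<.028)&(abs(inb[...,1])<.045)&(inb[...,0]>-.05)&(inb[...,0]<.05)
for a,c,k in blobs(m,6): print('in basket?',a,c,np.median(inb[k],0))
m=(V>120)&(S<60)&(W[...,2]>.056)&(W[...,2]<.082)&(np.hypot(W[...,0]-.5605,W[...,1]+.013)<.05)
for a,c,k in blobs(m,6): print('in pan?',a,c,np.median(W[k],0))
a=np.hstack([cv2.resize(ps[150:270,200:320],None,fx=3.25,fy=3.25),cv2.resize(p[160:280,200:320],None,fx=3.25,fy=3.25)])
cv2.imwrite(f'pics/b{n}.png',a[...,::-1])
E
python3 balls.py 13
```

```text
in basket? 29 [288.1034 191.6897] [0.0411 0.0346 0.0133]
in basket? 13 [272.2308 191.6923] [-0.0318  0.0421  0.0149]
in basket? 166 [272.6928 208.3855] [-0.0286 -0.0017  0.0148]
in basket? 28 [285.8571 219.8929] [ 0.0385 -0.0367  0.0221]
```

View pics/b13.png

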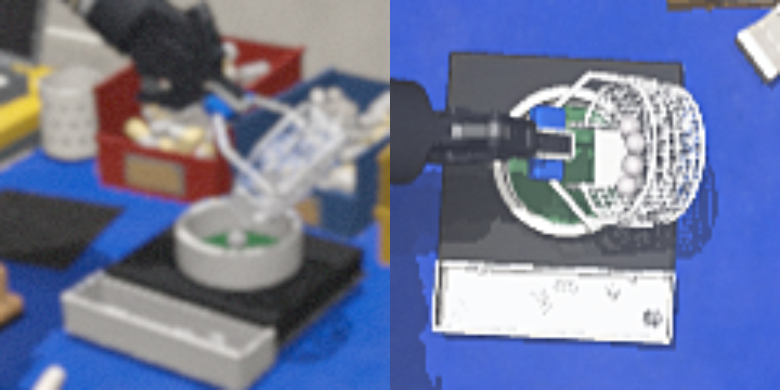

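I have used up my picture views, so from here on I check by numbers. Next I tilt the basket back to free the arch, then tilt again while swaying.

Emit:
{"op": "play_rows", "data": {"rows": [[[4,0,0],[0,4,5.7],1],[[4,0,0],[0,4.5,5.4],1],[[4,0,0],[0,4.9,5],1],[[4,0,0],[0,5.2,4.7],1],[[4,0,0],[0,5.5,4.3],1],[[4,0,0],[0,0,0],1],[[4,0,0],[0,0,0],1],[[4,0,0],[0,0,0],1],[[4,0,0],[0,0,0],1],[[4,0,0],[0,0,0],1],[[4,0,0],[0,0,0],1],[[4,0,0],[0,0,0],1]]}}

```text
t: 39.97
tcp_pos: [0.5598, -0.0414, 0.2121]
tool_rot: [0.996, -0.001, -0.001, 0.086]
force: [-0.5, -0.9, -3.2]
finger_gap: 0.166
gripper_force: 108.1
```

Emit:
{"op": "play_rows", "data": {"rows": [[[4,0,0],[0,0,0],1],[[4,0,0],[0,0,0],1],[[4,0,0],[0,0,0],1],[[0,0,0],[0,0,0],1],[[0,0,0],[0,0,0],1],[[0,0,0],[0,0,0],1]]}}

```text
t: 40.47
tcp_pos: [0.5601, -0.0411, 0.2116]
tool_rot: [1.0, -0.001, -0.001, -0.017]
force: [-0.3, -0.5, -4.2]
finger_gap: 0.165
gripper_force: 108.0
```

```bash
python3 st.py; python3 balls.py 14
```

```text
40.4667 [ 0.5601 -0.0411  0.2116] [ 0.9999 -0.0014 -0.0011 -0.0166] [-0.2543 -0.4568 -4.24  ] [-0.2886  0.479   1.6198  0.0359  1.0545  1.267 ]
tilt 1.9070549831290775 lip [0.5601 0.0345 0.134 ] lip-pan [-0.0004  0.0475] corner [0.56   0.0172 0.1145]
in basket? 6 [244.5    209.1667] [-0.0496 -0.0036  0.0086]
in basket? 8 [245.5  214.75] [-0.0454 -0.019   0.0069]
in basket? 28 [253.9643 215.8571] [-0.0232 -0.0218  0.0177]
```

Emit:
{"op": "play_rows", "data": {"rows": [[[-4,0,0],[0,0,0],1],[[-4,0,0],[0,0,0],1],[[-4,0,0],[0,0,0],1],[[-4,0,0],[0,0,0],1],[[-4,0,0],[0,0,0],1],[[-4,0,0],[0,0,0],1],[[-4,0,0],[0,0,0],1],[[-2,0,6],[0,0,0],1],[[-2,0,6],[0,0,0],1],[[-2,0,6],[0,0,0],1],[[-2,0,-6],[0,0,0],1],[[-1,0,-6],[0,0,0],1]]}}

```text
t: 41.57
tcp_pos: [0.5611, -0.0392, 0.2112]
tool_rot: [0.953, -0.052, 0.001, 0.3]
force: [-0.0, -0.2, -4.3]
finger_gap: 0.168
gripper_force: 108.3
```

Emit:
{"op": "play_rows", "data": {"rows": [[[-1,0,-6],[0,0,0],1],[[-1,0,-6],[0,0,0],1],[[-1,0,-6],[0,0,0],1],[[-1,0,-6],[0,0,0],1],[[-1,0,6],[0,0,0],1],[[0,0,6],[0,0,0],1],[[0,0,6],[0,0,0],1],[[0,0,6],[0,0,0],1],[[0,0,-6],[0,0,0],1],[[0,0,0],[0,0,0],1],[[0,0,0],[0,0,0],1],[[0,0,0],[0,0,0],1]]}}

```text
t: 42.57
tcp_pos: [0.5611, -0.0404, 0.2118]
tool_rot: [0.941, -0.003, -0.008, 0.34]
force: [0.9, -1.2, -2.5]
finger_gap: 0.167
gripper_force: 108.4
```

```bash
python3 st.py; python3 balls.py 15
```

```text
42.5667 [ 0.5611 -0.0404  0.2118] [ 0.9405 -0.003  -0.0081  0.3396] [ 0.8974 -1.1773 -2.4793] [ 0.0579  0.5953  1.6226 -0.7779  1.1368  2.0531]
tilt 39.72053209658425 lip [ 0.5597 -0.0354  0.1037] lip-pan [-0.0008 -0.0224] corner [ 0.5594 -0.0614  0.1005]
in basket? 11 [275.2727 193.2727] [-0.0324  0.0406  0.016 ]
in basket? 26 [298.1538 194.3846] [0.0445 0.0329 0.0167]
in basket? 10 [270.8 196.6] [-0.043   0.0303  0.0238]
in basket? 7 [273.     202.1429] [-0.0466  0.0188  0.009 ]
in basket? 27 [297.3704 221.2593] [ 0.0421 -0.0349  0.0152]
in basket? 28 [272.6429 221.9286] [-0.0389 -0.0352  0.0172]
in pan? 52 [246.9808 220.4808] [0.5305 0.0063 0.0694]
```

The 166-pixel ball blob has gone from the basket. I finish tilting and check again.

Emit:
{"op": "play_rows", "data": {"rows": [[[-1.5,0,0],[0,-2,-2],1],[[-1.5,0,5],[0,-2,-2],1],[[-1.5,0,-5],[0,-2,-2],1],[[-1.5,0,-5],[0,-2,-2],1],[[-1.5,0,5],[0,-2,-2],1],[[-1.5,0,5],[0,-2,-2],1],[[-1.5,0,-5],[0,-2,-2],1],[[-1.5,0,0],[0,-1.7,-2.2],1],[[-1.5,0,0],[0,-1.7,-2.2],1],[[-1.5,0,0],[0,-1.7,-2.3],1],[[-1.5,0,0],[0,-1.6,-2.3],1],[[-1.5,0,0],[0,-1.6,-2.4],1]]}}

```text
t: 43.67
tcp_pos: [0.5616, -0.0069, 0.2122]
tool_rot: [0.875, -0.002, -0.01, 0.484]
force: [0.5, 0.2, -2.5]
finger_gap: 0.168
gripper_force: 108.4
```

Emit:
{"op": "play_rows", "data": {"rows": [[[0,0,0],[0,0,0],1],[[0,0,0],[0,0,0],1],[[0,0,0],[0,0,0],1],[[0,0,0],[0,0,0],1],[[0,0,0],[0,0,0],1]]}}

```text
t: 44.08
tcp_pos: [0.5615, -0.0076, 0.2126]
tool_rot: [0.876, -0.002, -0.01, 0.483]
force: [-0.5, -0.4, -3.1]
finger_gap: 0.165
gripper_force: 108.5
```

```bash
python3 st.py; python3 balls.py 16
python3 - <<'E'
from station import *
import numpy as np
print(sense()['force'])
E
```

```text
44.0833 [ 0.5615 -0.0076  0.2126] [ 0.8758 -0.002  -0.01    0.4826] [-0.5097 -0.3642 -3.0699] [ 0.2133  0.7257  1.58   -0.999   1.358   2.2931]
tilt 57.723766932379085 lip [ 0.5595 -0.0362  0.1081] lip-pan [-0.001  -0.0232] corner [ 0.5593 -0.0619  0.1132]
in basket? 22 [287.5909 191.0455] [0.0389 0.037  0.0172]
in basket? 24 [271.8333 193.875 ] [-0.0357  0.0373  0.015 ]
in basket? 6 [271.8333 199.8333] [-0.0463  0.0229  0.0084]
in basket? 13 [290.0769 219.6923] [ 0.0418 -0.0348  0.0083]
in basket? 27 [270. 221.] [-0.0399 -0.0328  0.0161]
in basket? 7 [285.     218.7143] [ 0.0421 -0.0334  0.0235]
in basket? 6 [284.1667 223.1667] [ 0.0343 -0.0429  0.0208]
in pan? 28 [259.75   204.4286] [ 0.5748 -0.028   0.0694]
in pan? 47 [246.6383 220.8723] [0.5294 0.0086 0.0697]
[-0.35008699  0.35044665 -3.56440366]
```

Emit:
{"op": "play_rows", "data": {"rows": [[[4,0,0],[0,0,0],1],[[6,0,0],[0,0,0],1],[[6,0,0],[0,0,0],1],[[6,0,0],[0,0,0],1],[[6,0,0],[0,0,0],1],[[6,0,0],[0,0,0],1],[[6,0,0],[0,0,0],1],[[6,0,0],[0,0,0],1],[[6,0,0],[0,0,0],1],[[5.5,0,0],[0,0,-5],1],[[0,0,0],[0,0,0],1],[[0,0,0],[0,0,0],1]]}}

```text
t: 45.18
tcp_pos: [0.5611, -0.0086, 0.2175]
tool_rot: [1.0, -0.008, -0.009, 0.003]
force: [0.0, -1.4, -3.4]
finger_gap: 0.169
gripper_force: 108.5
```

```bash
python3 st.py; python3 balls.py 17
python3 - <<'E'
from meas import *
M=R.from_quat(sense()['tool_rot']).as_matrix(); tgt=R.from_quat([.775,.632,0,0]).as_matrix()
print(np.degrees(R.from_matrix(M.T@tgt).as_rotvec()))
E
```

```text
45.1833 [ 0.5611 -0.0086  0.2175] [ 0.9999 -0.0076 -0.0086  0.0035] [ 0.0331 -1.4095 -3.4233] [-0.2091  0.4752  1.6057 -0.0116  1.0761  1.3825]
tilt 1.0604185125474614 lip [0.5608 0.0639 0.137 ] lip-pan [0.0003 0.0769] corner [0.5602 0.0457 0.1182]
in basket? 20 [234.05 210.9 ] [-0.0453 -0.0077  0.0079]
[ -0.4437   1.1149 -79.0722]
```

Emit:
{"op": "play_rows", "data": {"rows": [[[0.4,1,0],[0,0,0],1],[[0,0,-7],[0,0,0],1],[[0,0,-7],[0,0,0],1],[[0,0,-7],[0,0,0],1],[[0,0,-7],[0,0,0],1],[[0,0,-7],[0,0,0],1],[[0,0,-7],[0,0,0],1],[[0,0,-7],[0,0,0],1],[[0,0,-7],[0,0,0],1],[[0,0,-7],[0,0,0],1],[[0,0,-7],[0,0,0],1],[[0,0,-7],[0,0,0],1]]}}

```text
t: 46.28
tcp_pos: [0.5609, -0.0054, 0.2167]
tool_rot: [0.784, 0.621, 0.001, -0.001]
force: [-0.1, -0.3, -2.7]
finger_gap: 0.169
gripper_force: 108.5
```

Emit:
{"op": "play_rows", "data": {"rows": [[[0,0,-2],[10,-1.6,0],1],[[0,0,0],[20,-3.4,0],1],[[0,0,0],[24,-4,0],1],[[0,0,0],[24,-4,0],1],[[0,0,0],[24,-4,0],1],[[0,0,0],[24,-4,0],1],[[0,0,0],[24,-4,0],1],[[0,0,0],[24,-4,0],1],[[0,0,0],[24,-4,0],1],[[0,0,0],[24,-4,0],1],[[0,0,0],[24,-4,0],1],[[0,0,0],[20,-3.4,0],1]]}}

```text
t: 47.28
tcp_pos: [0.5711, 0.2661, 0.2176]
tool_rot: [0.775, 0.631, 0.001, -0.001]
force: [0.2, -0.0, -1.9]
finger_gap: 0.166
gripper_force: 108.5
```

Emit:
{"op": "play_rows", "data": {"rows": [[[0,0,0],[16,-3,0],1],[[0,0,0],[0,0,0],1],[[0,0,0],[0,0,0],1]]}}

```text
t: 47.53
tcp_pos: [0.5714, 0.2808, 0.2175]
tool_rot: [0.775, 0.632, 0.001, -0.001]
force: [-0.5, -1.6, -3.1]
finger_gap: 0.17
gripper_force: 108.5
```

```bash
cat > panballs.py <<'E'
from meas import *
import sys
n=sys.argv[1];p,d=snap('top','t'+n);ps,ds=snap('scene','s'+n)
s=sense();print(s['t'],s['tcp_pos'],s['tool_rot'])
H,S,V=hsvm(p);big=lambda m:max(blobs(m,5),key=lambda t:t[0])
w=big((V>165)&(S<60)&box(216,289,170,238)); e=circ(uvs(w[2]),.088);print('rim',e)
P=np.array(e[0])/1000
X=onz('top',np.argwhere(np.ones((420,560)))[:,::-1],.063).reshape(420,560,3)
inside=np.hypot(X[...,0]-P[0],X[...,1]-P[1])<.049
notgreen=inside&~((H>60)&(H<95)&(S>45))
for a,c,k in blobs(notgreen,6): print('ball?',a,c,onz('top',c,.063)[0],a/(np.pi*(9/1.38*506/1000)**2))
k=max(blobs((V<125)&box(340,390,245,295),5),key=lambda t:t[0]); print('knob',k[0],circ(uvs(k[2]),.066))
E
python3 panballs.py 18
```

```text
47.6333 [0.5719 0.2791 0.2176] [ 0.7755  0.6314  0.0006 -0.0007]
rim ((560.5828857421875, -12.920684814453125), (121.73445892333984, 124.92257690429688), 100.8992691040039)
ball? 29 [248.4828 195.6207] [0.5994 0.0042 0.063 ] 0.8476571808383773
ball? 34 [259.5    204.2941] [ 0.5762 -0.0266  0.063 ] 0.9938049706380975
ball? 34 [249.5    206.2941] [0.5701 0.0006 0.063 ] 0.9938049706380975
ball? 65 [247.1846 220.0769] [0.5321 0.0059 0.063 ] 1.8999212673963628
knob 149 ((403.46856689453125, -317.271484375), (34.4795036315918, 38.178531646728516), 173.99005126953125)
```

All five balls are in the pan. Now I put the basket back on its mat.

Emit:
{"op": "play_rows", "data": {"rows": [[[0,0,0],[0,0,20],1],[[0,0,0],[0,0,25],1],[[0,0,0],[0,0,25],1],[[0,0,0],[0,0,20],1],[[0,0,0],[0,0,12],1],[[0,0,0],[0,0,6],1],[[0,0,0],[0,0,3],1],[[0,0,0],[0,0,0],1],[[0,0,0],[0,0,0],1]]}}

```text
t: 48.38
tcp_pos: [0.5738, 0.2794, 0.1082]
tool_rot: [0.776, 0.631, 0.002, -0.0]
force: [0.6, -0.4, -2.0]
finger_gap: 0.17
gripper_force: 108.4
```

Emit:
{"op": "play_rows", "data": {"rows": [[[0,0,0],[0,0,1.5],1],[[0,0,0],[0,0,1.5],1],[[0,0,0],[0,0,0],1],[[0,0,0],[0,0,0],1]]}}

```text
t: 48.72
tcp_pos: [0.5736, 0.2796, 0.1049]
tool_rot: [0.776, 0.631, 0.002, -0.0]
force: [0.1, 0.1, -1.2]
finger_gap: 0.169
gripper_force: 108.9
```

Emit:
{"op": "play_rows", "data": {"rows": [[[0,0,0],[0,0,1],1],[[0,0,0],[0,0,0],0],[[0,0,0],[0,0,0],0],[[0,0,0],[0,0,0],0],[[0,0,0],[0,0,0],0],[[0,0,0],[0,0,0],0],[[0,0,0],[0,0,-15],0],[[0,0,0],[0,0,-25],0],[[0,0,0],[0,0,-25],0],[[0,0,0],[0,0,-25],0],[[0,0,0],[0,0,-25],0],[[0,0,0],[-15,-1,0],0]]}}

```text
t: 49.72
tcp_pos: [0.5727, 0.2672, 0.2239]
tool_rot: [0.775, 0.632, 0.008, 0.001]
force: [0.7, 0.3, 1.7]
finger_gap: 0.999
gripper_force: 0.0
```

Emit:
{"op": "play_rows", "data": {"rows": [[[0,0,0],[-31,-2.4,0],0],[[0,0,0],[-31,-2.4,0],0],[[0,0,0],[-31,-2.4,0],0],[[0,0,0],[-31,-2.4,0],0],[[0,0,0],[-31,-2.4,0],0],[[0,0,0],[-31,-2.4,0],0],[[0,0,0],[-31,-2.4,0],0],[[0,0,0],[-31,-2.4,0],0],[[0,0,0],[-31,-2.4,0],0],[[0,0,0],[-31,-2.4,0],0],[[0,0,0],[-31,-2.4,0],0],[[0,0,0],[-31,-2.4,0],0]]}}

```text
t: 50.72
tcp_pos: [0.4644, -0.0953, 0.217]
tool_rot: [0.776, 0.631, 0.001, -0.001]
force: [-0.1, -1.4, -0.4]
finger_gap: 1.001
gripper_force: 0.0
```

Emit:
{"op": "play_rows", "data": {"rows": [[[0,0,0],[-31,-2.4,0],0],[[0,0,0],[-31,-2.4,0],0],[[0,0,0],[-31,-2.4,0],0],[[0,0,0],[0,0,0],0],[[0,0,0],[0,0,0],0]]}}

```text
t: 51.13
tcp_pos: [0.4388, -0.185, 0.2165]
tool_rot: [0.777, 0.63, 0.001, -0.001]
force: [0.6, 0.2, -0.2]
finger_gap: 1.002
gripper_force: 0.0
```

```bash
python3 panballs.py 19
python3 - <<'E'
from meas import *
z=np.load("pics/t19.npz");p,d=z['p'],z['d'];H,S,V=hsvm(p);big=lambda m:max(blobs(m,5),key=lambda t:t[0])
W=cloud('top',d)
b=big((H>98)&(H<115)&(S>100)&box(120,170,190,220)&(W[...,2]>.09)); print('grip',b[0],rect(uvs(b[2]),.126),np.median(W[b[2]],0))
X=onz('top',np.argwhere(np.ones((420,560)))[:,::-1],.017).reshape(420,560,3)
ins=np.hypot(X[...,0]-.573,X[...,1]-.279)<.045
p0=np.load("pics/top0.npz")['p'];g=lambda q:cv2.cvtColor(q,cv2.COLOR_RGB2GRAY)
for q in(p0,p):
    sm=cv2.blur(g(q),(5,5)); print('bright 5x5 blobs in basket',[(a,c.round(0)) for a,c,k in blobs(ins&(sm>185),4)], g(q)[ins].mean())
m=big((H>8)&(H<30)&(S>40)&box(150,205,240,290)); print('scr',m[0],rect(uvs(m[2]),.024))
E
```

```text
51.2333 [ 0.4388 -0.1829  0.2164] [ 0.7757  0.6311  0.0015 -0.0013]
rim ((560.6646118164062, -12.895649909973145), (121.70645141601562, 125.13800811767578), 101.5503921508789)
ball? 29 [248.4828 195.6207] [0.5994 0.0042 0.063 ] 0.8476571808383773
ball? 34 [259.5    204.2941] [ 0.5762 -0.0266  0.063 ] 0.9938049706380975
ball? 34 [249.5    206.2941] [0.5701 0.0006 0.063 ] 0.9938049706380975
ball? 65 [247.1846 220.0769] [0.5321 0.0059 0.063 ] 1.8999212673963628
knob 291 ((407.96392822265625, -298.1145324707031), (80.84527587890625, 158.8401641845703), 61.447330474853516)
grip 127 (array([571.7, 276.9]), array([57.8, 14.6]), 77.3) [0.5716 0.2783 0.1252]
bright 5x5 blobs in basket [(np.int32(11), array([149., 197.])), (np.int32(9), array([158., 198.])), (np.int32(6), array([144., 212.]))] 138.7643391521197
bright 5x5 blobs in basket [(np.int32(39), array([151., 218.]))] 149.59476309226932
scr 393 (array([404.4, 197.5]), array([86.6, 37.7]), 88.4)
```

Run:
```python
from meas import *
z0=np.load("pics/top0.npz");z=np.load("pics/t19.npz");W=cloud('top',z['d'])
sl=np.s_[212:226,143:160]
g=lambda q:cv2.cvtColor(q,cv2.COLOR_RGB2GRAY)
print(g(z0['p'])[sl]);print(g(z['p'])[sl]);print((W[sl][...,2]*1000).astype(int))
big=lambda m:max(blobs(m,5),key=lambda t:t[0])
for f in('scene0','s18','s19'):
    ps=np.load(f'pics/{f}.npz')['p'];h,s_,v_=hsvm(ps)
    kb=big((v_<90)&box(322,358,265,292)); o=big((h>3)&(h<16)&(s_>150)&box(300,380,260,320)); print(f,kb[0],kb[1],o[0],o[1])
p=z['p'];H,S,V=hsvm(p);o=big((H<28)&(S>120)&box(335,390,235,305));print('orange',o[0],o[1],circ(uvs(o[2]),.01))
```

```text
[[237 242 246 226 190 110 209 110  84  45  97 124  46 110  87 202  99]
 [206 232 234 210 172 108 185  69 128  56 169  62  73  97  92 155  64]
 [167 200 208 173 119  72 167 107 187 125 248 109 155  60 139  59  95]
 [171 157 138 169 111  96 104  72 151 173 255 159 232  85 221 126 125]
 [ 95 190  59 229 159 171 115 136  86 102 151  36 140 114 255 186 201]
 [140 169  69 167 107 223  59 177 101 211 138  83  91  90 203  66 172]
 [187  38  95 128 153 236  90 195 109 255  57 180  69 143 139  91 131]
 [255 181 224 166 152  66  70 164 141 255  86 250 141 230  47 141  80]
 [253 255 255 255 251 205 197 167 120 143  51 173 194 255  66 230 182]
 [250 248 249 249 253 255 255 255 240 242 190 165  68 164 179 241 255]
 [249 247 246 247 247 248 248 249 252 255 251 255 217 244 255 255 227]
 [248 246 246 246 246 246 246 247 248 249 221 255 255 254 178 185 255]
 [247 246 246 247 246 246 246 246 247 250 250 180  82  81 116 164 143]
 [246 246 246 246 246 246 246 246 247 251 255  86  83 148 129  69  39]]
[[188 255 183 215  91 255 132 190  49 130 113 176 143  64 186  69 212]
 [ 91 108 103 185 114 255 196 251 
[... 1741 characters left out ...]
   12    5    9   12   48   51
  1443   48   35]
 [  12   14   14    4   13    4   11    5    9   11   53   47   46   56
    30   21   18]
 [  12   15    9   11   14   11   14   17   16   14   54   43   27   31
    11   10    7]
 [  18   17   13   13   14   13   16   14   15   52   49   40   26   12
     1    9    4]
 [  15   16   17   12   12   16   12   13   17   51   44   40   18    3
     5    5    8]]
scene0 126 [340.3413 280.254 ] 17 [336.2941 284.2941]
s18 117 [340.2051 280.547 ] 17 [343.5294 285.4118]
s19 118 [340.1949 280.6017] 24 [340.9167 285.4167]
orange 305 [374.2197 275.377 ] ((403.9828796386719, -323.17120361328125), (108.17961120605469, 116.12850189208984), 97.32195281982422)
```

The basket holds no ball (nothing above chute height) and the cover has not moved. Now I grasp the cover's knob.

Emit:
{"op": "play_rows", "data": {"rows": [[[0,0,0],[-23.2,-1.2,0],0],[[0,0,0],[-23.2,-1.2,0],0],[[0,0,0],[-23.2,-1.2,0],0],[[0,0,0],[-23.2,-1.2,0],0],[[0,0,0],[-23.2,-1.2,0],0],[[0,0,0],[-23.2,-1.2,0],0],[[0,0,0],[0,0,25],0],[[0,0,0],[0,0,25],0],[[0,0,0],[0,0,25],0],[[0,0,0],[0,0,15],0],[[0,0,0],[0,0,0],0],[[0,0,0],[0,0,0],0]], "grip_force": 50}}

```text
t: 52.23
tcp_pos: [0.4042, -0.3165, 0.1256]
tool_rot: [0.775, 0.632, 0.001, -0.002]
force: [0.0, -0.5, -0.2]
finger_gap: 1.001
gripper_force: 0.0
```

Emit:
{"op": "play_rows", "data": {"rows": [[[0,0,0],[-1,-1,20],0],[[0,0,0],[0,0,20],0],[[0,0,0],[0,0,20],0],[[0,0,0],[0,0,12],0],[[0,0,0],[0,0,6],0],[[0,0,0],[0,0,0],0],[[0,0,0],[0,0,0],0]]}}

```text
t: 52.82
tcp_pos: [0.4036, -0.3189, 0.049]
tool_rot: [0.775, 0.632, 0.001, 0.0]
force: [-0.2, -0.2, 0.3]
finger_gap: 1.0
gripper_force: 0.0
```

Emit:
{"op": "play_rows", "data": {"rows": [[[0,0,0],[0,0,0],1],[[0,0,0],[0,0,0],1],[[0,0,0],[0,0,0],1],[[0,0,0],[0,0,0],1],[[0,0,0],[0,0,0],1],[[0,0,0],[0,0,0],1],[[0,0,0],[0,0,0],1],[[0,0,0],[0,0,0],1],[[0,0,0],[0,0,0],1],[[0,0,0],[0,0,0],1]]}}

```text
t: 53.65
tcp_pos: [0.4031, -0.319, 0.049]
tool_rot: [0.776, 0.631, 0.001, -0.0]
force: [-0.3, 0.1, 5.2]
finger_gap: 0.415
gripper_force: 49.4
```

Emit:
{"op": "play_rows", "data": {"rows": [[[0,0,0],[0,0,-8],1],[[0,0,0],[0,0,-20],1],[[0,0,0],[0,0,-25],1],[[0,0,0],[0,0,-25],1],[[0,0,0],[0,0,-25],1],[[0,0,0],[0,0,-20],1],[[0,0,0],[0,0,-7],1],[[0,0,0],[0,0,0],1],[[0,0,0],[12,3.5,0],1],[[0,0,0],[23,6.4,0],1],[[0,0,0],[23,6.4,0],1],[[0,0,0],[23,6.4,0],1]]}}

```text
t: 54.65
tcp_pos: [0.4406, -0.2419, 0.1764]
tool_rot: [0.776, 0.631, 0.001, -0.003]
force: [-0.0, 0.6, -2.7]
finger_gap: 0.419
gripper_force: 50.1
```

Emit:
{"op": "play_rows", "data": {"rows": [[[0,0,0],[23,6.4,0],1],[[0,0,0],[23,6.4,0],1],[[0,0,0],[23,6.4,0],1],[[0,0,0],[23,6.4,0],1],[[0,0,0],[23,6.4,0],1],[[0,0,0],[23,6.4,0],1],[[0,0,0],[23,6.4,0],1],[[0,0,0],[23,6.4,0],1],[[0,0,0],[23,6.4,0],1],[[0,0,0],[23,6.4,0],1],[[0,0,0],[12,3,0],1],[[0,0,0],[0,0,0],1]]}}

```text
t: 55.65
tcp_pos: [0.5557, -0.0179, 0.1774]
tool_rot: [0.774, 0.633, 0.001, -0.002]
force: [0.0, -0.5, -1.3]
finger_gap: 0.416
gripper_force: 50.2
```

Emit:
{"op": "play_rows", "data": {"rows": [[[0,0,0],[0,0,0],1],[[0,0,0],[0,0,0],1],[[0,0,0],[0,0,0],1]]}}

```text
t: 55.9
tcp_pos: [0.5552, -0.0218, 0.1787]
tool_rot: [0.776, 0.631, 0.001, -0.001]
force: [0.5, 0.7, -1.6]
finger_gap: 0.415
gripper_force: 50.2
```

Run:
```python
from meas import *
s=sense();t=s['tcp_pos'];M=R.from_quat(s['tool_rot']).as_matrix();print(s['t'],t,s['tool_rot'],s['force'])
print('to go tool',(np.array([.5606,-.0142,.137])-t)@M)
ps,ds=snap('scene','s20');p,d=snap('top','t20')
big=lambda m:max(blobs(m,5),key=lambda t:t[0])
h,S,v=hsvm(ps);o=big((h>3)&(h<20)&(S>150)&box(230,340,180,270));u=uvs(o[2]);print('orange scene',o[0],u.min(0),u.max(0))
# bottom-most/left/right contour vs projected circle at cover rim height
def ell(c,z,r=.062):
    a=np.linspace(0,2*np.pi,60);return proj('scene',np.c_[c[0]+r*np.cos(a),c[1]+r*np.sin(a),np.full(60,z)])
E1=ell([t[0],t[1]+.0013],t[2]-.049);print('expected rim extents',E1.min(0),E1.max(0))
w=big((S<60)&(v>110)&box(230,340,200,290)); print('pan expected',ell([.5606,-.0129],.088).min(0),ell([.5606,-.0129],.088).max(0))
z0=np.load('pics/scene0.npz')['p'];h,S,v=hsvm(z0);o=big((h>3)&(h<20)&(S>150)&box(300,380,260,320));u=uvs(o[2]);print('orig orange',o[0],u.min(0),u.max(0),ell([.4034,-.3177],0).min(0),ell([.4034,-.3177],0).max(0))
```

```text
55.9 [ 0.5552 -0.0218  0.1787] [ 0.7759  0.6308  0.0008 -0.0013] [ 0.5318  0.6713 -1.6278]
to go tool [0.0084 0.0037 0.0417]
orange scene 630 [256 194] [293 216]
expected rim extents [254.9788 200.475 ] [294.3171 217.5039]
pan expected [254.2783 210.7696] [292.8877 228.3143]
orig orange 564 [318 281] [360 309] [316.2053 283.6139] [362.3435 311.7273]
```

Emit:
{"op": "play_rows", "data": {"rows": [[[0,0,0],[4,2,0],1],[[0,0,0],[4.4,1.7,0],1],[[0,0,0],[0,0,10],1],[[0,0,0],[0,0,12],1],[[0,0,0],[0,0,10],1],[[0,0,0],[0,0,5],1],[[0,0,0],[0,0,0],1],[[0,0,0],[0,0,0],1],[[0,0,0],[0,0,0],1],[[0,0,0],[0,0,0],1]]}}

```text
t: 56.83
tcp_pos: [0.5619, -0.0135, 0.1427]
tool_rot: [0.776, 0.631, 0.002, -0.0]
force: [0.1, 0.6, -1.6]
finger_gap: 0.413
gripper_force: 50.2
```

Run:
```python
from meas import *
P=[]
for i in range(4):
    s=sense();P.append(s['tcp_pos']);snapshot('scene')
t=np.mean(P,0);M=R.from_quat(s['tool_rot']).as_matrix();print(np.array(P),s['force'])
print('to go tool',(np.array([.5606,-.0142,.137])-t)@M)
```

```text
[[ 0.5619 -0.0135  0.1427]
 [ 0.5618 -0.0135  0.1427]
 [ 0.5618 -0.0135  0.1427]
 [ 0.5617 -0.0134  0.1427]] [ 1.2705  0.0674 -1.4271]
to go tool [-0.001  -0.001   0.0057]
```

Emit:
{"op": "play_rows", "data": {"rows": [[[0,0,0],[-1,-1,2],1],[[0,0,0],[0,0,2],1],[[0,0,0],[0,0,1],1],[[0,0,0],[0,0,0],1],[[0,0,0],[0,0,0],1],[[0,0,0],[0,0,0],1]]}}

```text
t: 57.53
tcp_pos: [0.5603, -0.0142, 0.1371]
tool_rot: [0.776, 0.631, 0.001, -0.001]
force: [-0.2, 0.0, -1.4]
finger_gap: 0.414
gripper_force: 50.0
```

Emit:
{"op": "play_rows", "data": {"rows": [[[0,0,0],[0,0,1],1],[[0,0,0],[0,0,0],1],[[0,0,0],[0,0,0],1],[[0,0,0],[0,0,0],1]]}}

```text
t: 57.87
tcp_pos: [0.5603, -0.0141, 0.137]
tool_rot: [0.776, 0.631, 0.001, -0.001]
force: [-1.1, -0.1, 6.2]
finger_gap: 0.419
gripper_force: 50.7
```

Emit:
{"op": "play_rows", "data": {"rows": [[[0,0,0],[0,0,-0.5],1],[[0,0,0],[0,0,0],0],[[0,0,0],[0,0,0],0],[[0,0,0],[0,0,0],0],[[0,0,0],[0,0,0],0],[[0,0,0],[0,0,0],0],[[0,0,0],[0,0,0],0],[[0,0,0],[0,0,-10],0],[[0,0,0],[0,0,-20],0],[[0,0,0],[0,0,-30],0],[[0,0,0],[0,0,-30],0],[[0,0,0],[0,0,-20],0]]}}

```text
t: 58.87
tcp_pos: [0.5611, -0.0146, 0.2501]
tool_rot: [0.776, 0.631, 0.003, 0.001]
force: [0.5, -0.1, 0.8]
finger_gap: 0.995
gripper_force: 0.0
```

Emit:
{"op": "play_rows", "data": {"rows": [[[0,0,0],[25,-8,0],0],[[0,0,0],[30,-8,0],0],[[0,0,0],[30,-8,0],0],[[0,0,0],[30,-8,0],0],[[0,0,0],[30,-8,0],0],[[0,0,0],[30,-8,0],0],[[0,0,0],[30,-8,0],0],[[0,0,0],[30,-8,0],0],[[0,0,0],[30,-8,0],0],[[0,0,0],[30,-8,0],0],[[0,0,0],[0,0,0],0],[[0,0,0],[0,0,0],0]]}}

```text
t: 59.87
tcp_pos: [0.5412, 0.2922, 0.2481]
tool_rot: [0.775, 0.633, 0.002, -0.001]
force: [0.0, 0.3, -1.1]
finger_gap: 0.999
gripper_force: 0.0
```

```bash
cat > fin.py <<'E'
from meas import *
s=sense();print(s['t'],s['tcp_pos'],s['force'])
ps,ds=snap('scene','s30');p,d=snap('top','t30');W=cloud('top',d)
big=lambda m:max(blobs(m,5),key=lambda t:t[0])
H,S,V=hsvm(p);o=big((H<28)&(S>120)&box(215,290,165,240));print('cover orange',o[0],circ(uvs(o[2]),.098))
p0=np.load('pics/top0.npz')['p'];h0,s0,v0=hsvm(p0);o0=big((h0<28)&(s0>120)&box(335,390,240,300));print('orig same fit',o0[0],circ(uvs(o0[2]),.01))
inn=cv2.morphologyEx(o[2].astype(np.uint8),cv2.MORPH_CLOSE,np.ones((15,15)))>0
k=big(inn&~o[2]);kz=W[k[2]];print('knob',k[0],circ(uvs(k[2]),.154),np.median(kz,0))
w=big(((V>150)&(S<60)|inn)&box(216,289,170,238));print('pan+cover outline',circ(uvs(w[2]),.088))
# tilt: plane fit to depth within cover symmetric
m=inn&(W[...,2]>.08);c=W[m];r=np.hypot(c[:,0]-.5606,c[:,1]+.013);q=c[(r>.025)&(r<.055)]
A=np.c_[q[:,:2]-[.5606,-.013],np.hypot(q[:,0]-.5606,q[:,1]+.013)**2,np.ones(len(q))];print('tilt',np.linalg.lstsq(A,q[:,2],rcond=None)[0])
hs,ss,vs=hsvm(ps);o=big((hs>3)&(hs<20)&(ss>150)&box(230,340,180,270));u=uvs(o[2]);print('scene orange',u.min(0),u.max(0))
m=big((H>8)&(H<30)&(S>40)&box(150,205,240,290)); print('scr',m[0],rect(uvs(m[2]),.024))
y=lambda q:[(a,c.round(1)) for a,c,k in blobs((hsvm(q)[0]>20)&(hsvm(q)[0]<30)&(hsvm(q)[1]>150)&box(390,430,220,270),15)]
print('tape',y(p0),y(p))
print('vblock diff',np.abs(p[155:190,300:335].astype(int)-p0[155:190,300:335]).mean())
E
python3 fin.py
```

```text
59.8667 [0.5412 0.2922 0.2481] [ 0.0238  0.2642 -1.0824]
cover orange 1428 ((558.4696655273438, -15.640156745910645), (119.384033203125, 119.52603912353516), 61.00353240966797)
orig same fit 1259 ((403.3887634277344, -318.4744873046875), (117.49890899658203, 118.64009094238281), 3.5134146213531494)
knob 159 ((558.5653686523438, -15.045809745788574), (34.55534362792969, 34.98985290527344), 140.30397033691406) [ 0.5593 -0.0148  0.1527]
pan+cover outline ((560.5388793945312, -13.295892715454102), (122.55028533935547, 124.93083190917969), 122.31461334228516)
tilt [-0.0264 -0.0343 -4.1951  0.1273]
scene orange [256 202] [292 226]
scr 402 (array([404.4, 197.5]), array([87. , 37.7]), 88.4)
tape [(np.int32(50), array([406.8, 249.9]))] []
vblock diff 9.765714285714285
```

Run:
```python
from meas import *
for n,f0,f1,bx in(('scene','scene0','s30',box(365,410,265,310)),('top','top0','t30',box(390,430,220,270))):
    for f in(f0,f1):
        q=np.load(f'pics/{f}.npz')['p'];H,S,V=hsvm(q)
        for sm in (150,90): print(f,sm,[(a,c.round(1)) for a,c,k in blobs((H>15)&(H<35)&(S>sm)&bx,15)])
a,b=np.load('pics/scene0.npz')['p'],np.load('pics/s30.npz')['p']
for q in(a,b):
    H,S,V=hsvm(q);print('vblock',[(x,c.round(1)) for x,c,k in blobs((S<70)&(V>120)&box(322,352,225,248),15)])
for f in('top0','t30'):
    q=np.load(f'pics/{f}.npz')['p'];H,S,V=hsvm(q);print('vb top',[(x,c.round(1)) for x,c,k in blobs((S<70)&(V>120)&box(300,335,155,190),15)])
```

```text
scene0 150 [(np.int32(411), array([391.8, 287.4]))]
scene0 90 [(np.int32(455), array([392.1, 287.5]))]
s30 150 [(np.int32(412), array([391.9, 287.4]))]
s30 90 [(np.int32(459), array([392.2, 287.6]))]
top0 150 [(np.int32(117), array([409.4, 245.1]))]
top0 90 [(np.int32(304), array([408.4, 244.5]))]
t30 150 [(np.int32(25), array([413.4, 235.4]))]
t30 90 [(np.int32(274), array([409.2, 244.7]))]
vblock [(np.int32(397), array([338.9, 237.7]))]
vblock [(np.int32(323), array([338.1, 235.7]))]
vb top [(np.int32(328), array([318.6, 172.1]))]
vb top [(np.int32(352), array([318.3, 171.4]))]
```

The tape measure and the V-block have not moved, the cover is about 3 mm off centre and everything is at rest, so I hand in.

```bash
python3 -c "
from station import *
print(sign_off())"
```

```text
the job is handed in; nothing more can be done
None
```

The job is handed in with every step carried out: the ring is on its board, three chips are in the gutter, five balls are in the covered pan (cover about 3 mm off centre by my measurement), and the block and empty basket are set down; sign-off returned no verdict.

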